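# Put the stapler away in the desk box with the folding lid stay

### The job

Put the stapler away in the wooden desk box: raise the lid all the way, then pull the red knob of its folding side stay over towards the front of the box until the stay locks straight and holds the lid up by itself. Gently stand the stapler on its base on the floor of the box, push the red knob back so that the stay's knee breaks, and lower the lid gently until it is fully shut. Leave the tape measure where it is.

Things in the scene. Friction and masses are not known exactly. Their poses are not given: they have to be found in the camera images.
- desk_box: light wooden lidded box fixed to the desk, outer 180 (x) by 190 mm (y), rim 90 mm high, walls 6 mm, inner floor 12 mm above the desk. Origin: centre of the underside. Its front (-x) faces the robot, up to 0.3 rad askew; the lid hinges on the far top edge (box x = +90, z = 90 mm). The folding stay is on its right side (-y), 4 to 12 mm outside the wall
- lid (a joint): lid angle, rad: 0 shut, 1.50 with the stay straight (it cannot go higher). Lid 183 mm deep, 8 mm thick, 0.35 kg with handle. The hinge has some friction: the lid stays where it is left above about 1.2 rad and falls shut below that
- stay_knee (a joint): knee angle of the stay, rad: 0 folded (lid shut), 2.66 links in line, 2.86 at its stop just past straight = locked, held by the lid's weight. Unlocked, the knee lies behind and below the straight line. Pulling the knob to the front and up (box -x, +z) locks it, pushing it back and down breaks it; a few newtons do. It folds by itself as the lid is lowered
- lid_handle (a point): centre of the lid's handle, a round dark bar 12 mm thick, 100 mm long, parallel to the hinge, 41 mm in front of the lid's front edge and 224 mm from the hinge axis; 95 mm above the desk when shut. Gripped across, it turns between the fingers as the lid swings
- knee_knob (a point): middle of the red round knob on the knee, 18 mm thick, 36 mm long, axis along the box's y, 51 mm outside the box's right side, carried by the end of the lower link. Stay straight: box x = +7, z = 137 mm; locked: about x = -4, z = 144 mm; lid shut: x = +58, z = 45 mm
- box_floor (a point): centre of the box's inner floor (grey felt), 12 mm above the desk
- stapler: teal desk stapler with a dark base, 141 mm long (its x) by 34 mm wide (its y), 42 mm high, 0.24 kg; loose, stands on its base. Origin: centre of the underside; its z points up. The arm on top is 20 mm wide from 22 to 39 mm height; grip it across y there. The arm does not open
- tape_measure: yellow pocket tape measure, 36 x 68 x 60 mm, loose. Origin: centre of the underside. Leave it alone
- stay_foot (a point): lower pivot of the stay on the box's right side, at box x = -70, z = 35 mm. From it a steel link 128 mm long leads to the knee; a second link of the same length leads on to a pin on the lid's edge 150 mm from the hinge. Both move in a plane parallel to the box's right side

How it is judged:
On the way, in this order (a step that is already met when the one before it is completed fails the run):
1. the lid is raised steeply (value of joint lid above 1.2 rad), for 0.1 s.
2. the stay is locked past straight and holds the lid up, with the fingers off the box (value of joint stay_knee above 2.76 rad and value of joint lid above 1.3 rad and contact force between the fingers and desk_box below 0.3 N), for 0.2 s.
3. the stapler stands in the box, let go, while the stay is locked (value of joint stay_knee above 2.74 rad and x of stapler in the frame of desk_box between -0.06 and 0.06 m and y of stapler in the frame of desk_box between -0.075 and 0.075 m and z of stapler in the frame of desk_box below 0.022 m and angle between stapler's own z axis and vertical below 0.15 rad and contact force between the fingers and stapler below 0.3 N), for 0.2 s.
4. the stay's knee is broken (value of joint stay_knee below 2.53 rad), for 0.1 s.
At the end, for the whole second after the job is handed in: The lid is shut (within 0.03 rad) with the stay folded (knee below 0.2 rad); the stapler stands on its base on the box's floor (origin within 60 mm in x and 75 mm in y of the box's centre and at most 10 mm above the floor, tilted under 0.15 rad) and is at rest (value of joint lid below 0.03 rad and value of joint stay_knee below 0.2 rad and x of stapler in the frame of desk_box between -0.06 and 0.06 m and y of stapler in the frame of desk_box between -0.075 and 0.075 m and z of stapler in the frame of desk_box below 0.022 m and angle between stapler's own z axis and vertical below 0.15 rad and linear speed of stapler below 0.03 m/s); the robot touches nothing.
It fails at once if the lid slams: it closes faster than 1.5 rad/s over its last 0.2 rad (value of joint lid below 0.2 rad and velocity of joint lid below -1.5 rad/s).
It fails at once if the stapler is dropped into the box: it moves faster than 0.8 m/s inside or just above it (horizontal distance between stapler and desk_box below 0.07 m and z of stapler in the frame of desk_box below 0.1 m and linear speed of stapler above 0.8 m/s).
It fails at once if the tape measure is moved more than 30 mm (distance of tape_measure from where it was at the start of the episode above 0.03 m).
It also fails if it takes over 72 s, if anything falls off the work surface, if the arm or the gripper's body presses on something with over 40 N, if the wrist force passes 120 N, or if a joint passes its speed limit or range.

### The arm

A 7-joint arm with a two-finger parallel gripper is mounted at the origin on the work surface; the furniture and walls round the work are solid. World frame = base frame: x ahead of the robot, y to its left, z up, the work surface at z = 0. Lengths are in m, angles in rad, forces in N, time in s.
With the tool pointing down it reaches from about 0.35 to 0.9 m from the base axis. Payload 19.9 kg.
Tool frame: the origin (TCP) lies midway between the tips of the shut fingers; the grasp point (between the pads) lies 19 mm behind it; z points along the fingers, y is the direction in which the jaws open and shut (so a half turn about z gives the same grasp; the last joint's range is limited). The gripper opens to 94 mm and grips with 3 to 60 N. Pads are 16 mm wide; open, the fingers measure 119 mm over their backs; the gripper's body (75 mm by 177 mm) begins 78 mm behind the grasp point.
Start: joints at [1.097, 0.417, -0.01, 1.614, 0.005, 1.111, -0.053], TCP at [0.262, -0.567, 0.205] pointing down, gripper open.
Joint ranges: [-2.81, 2.81], [-0.39, 2.02], [-1.27, 1.25], [0.06, 2.57], [-1.19, 4.33], [0.19, 2], [-2.82, 2.82]. Speed limits (rad/s): [1.89, 1.89, 2.39, 2.39, 3.01, 3.01, 3.01].

### API

Orientations are given as a unit quaternion [x, y, z, w].
In Python, from station import * gives the robot as it stands. The module is installed in compiled form; this text tells all that it offers.
- The arm moves only by the tool arm_command, never from a script. Its argument "increments" is a list of rows, each an object of numbers: "tx", "ty", "tz": the shift along the tool's x, y, z in m; "twist": the turn about the tool's z in rad. In form: [{"tx": .., "ty": .., "tz": .., "twist": ..}, ...]. A call has exactly 10 rows; each row is the pose to reach, as a shift and turn from the pose commanded when the call began, along the tool's axes at that moment; what a row does not reach only later rows make up. A row lasts 1/12 s, in which the tool goes at most 41.7 mm and 7.16 degrees, less where a joint would pass 70% of its speed; a pose out of reach is approached as far as the arm can. A call with a gripper value outside its range is refused whole. "claw" is the finger opening in m, from 0 to 0.094, set as the call begins (left out, the last holds). The fingers move at their own pace and stop on an object; "newtons" is the grip in N (left out, the last holds). Time passes only in rows, so rows that repeat a pose let the fingers close, or fill a call up. It gives the time, the measured TCP pose, the force and the opening at its end, in the units of the state.
- read_state(): the state, without advancing time (a new reading comes with each control period).
- get_image(name): name is "side" or "top"; returns a dict with "color" (420x560x3 uint8, blue, green, red), "K" (3x3 intrinsics, pixels), "dist" ([k1, k2, p1, p2, k3] as OpenCV has them; the pictures are not rectified), "R" (3x3) and "t" (3): a world point X has camera coordinates R X + t. Camera axes: x right, y down, z forward; pixel columns grow to the right and rows downward; lengths in m; the calibration is good to about 2 mm. A picture is of the moment at which its call begins. There is no depth.
- job_done(): hands the job in, once; it reports no verdict.
The state is a dict: "t": time; "qpos": joint angles; "qvel": joint speeds; "effort": joint torques, N m; "tcp_pos": TCP position; "orientation": TCP orientation; "contact_force": force on the tool from outside, world axes, zero at the start; "moment": the same for the moment, N m; "grip_width": opening from 0.0 (shut) to 1.0 (fully open).
Only numpy, scipy, OpenCV 4.12 (cv2) and the standard library are available. Lean on these libraries where they do the work, as an engineer would, in place of code of your own. Each camera call takes 0.05 s, during which the arm holds its last target.

## Working session

There is one attempt and no reset: what is moved stays moved. The work goes in short steps, Python scripts to look and compute and a tool call to move; the robot and the scene stay as the last step left them, time stands still between calls to the robot, and variables do not carry over. Pictures are saved under pics/ and viewed, and the job is handed in when it is done.

Besides the shell and the picture viewer there is one more tool, called after "Call:" as name([rows], argument=value, ...), one row to a line, values as JSON. arm_command: Moves the arm, as the interface text tells. Its arguments: {"type":"object","properties":{"increments":{"type":"array"},"claw":{"type":"number"},"newtons":{"type":"number"}},"required":["increments"]}

```bash
mkdir -p pics
python3 - <<'E'
from station import *
import cv2
for n in ("side","top"):
    im=get_image(n); cv2.imwrite(f"pics/{n}0.png",im["color"]); print(n,im["K"],im["dist"],im["R"],im["t"])
s=read_state(); print(s)
E
```

```text
side [[392.28951071   0.         281.33563577]
 [  0.         392.28951071 206.61546046]
 [  0.           0.           1.        ]] [0.00942334 0.         0.         0.         0.        ] [[-0.99947074  0.02870984  0.01529685]
 [ 0.00494449  0.59883516 -0.80085704]
 [-0.03215277 -0.80035754 -0.59866017]] [0.54543039 0.13320402 0.82648163]
top [[448.18974763   0.         275.53894508]
 [  0.         448.18974763 209.87616769]
 [  0.           0.           1.        ]] [-0.12601928  0.          0.          0.          0.        ] [[-0.02345564 -0.99951004 -0.02072488]
 [-0.99229559  0.02579895 -0.12117705]
 [ 0.12165236  0.01772292 -0.99241453]] [-0.09219235  0.5461385   0.98776023]
{'t': 0.1, 'qpos': array([ 1.09650713,  0.4179134 , -0.01030096,  1.61411044,  0.00473628,
        1.1107012 , -0.05299725]), 'qvel': array([-0.00140498, -0.0005216 ,  0.0001141 , -0.00121199,  0.00126129,
       -0.00043586,  0.00169294]), 'effort': array([ 2.51764104e-03, -8.52588415e+01,  6.40603378e-01, -4.26695108e+01,
       -4.89693589e-02,  1.64103729e-02, -1.05106010e-04]), 'tcp_pos': array([ 0.26196375, -0.5670753 ,  0.2048899 ]), 'orientation': array([ 9.76675077e-01,  2.14721878e-01, -1.76800505e-04, -5.26103720e-04]), 'contact_force': array([ 0.26779073, -0.84278494, -0.1392455 ]), 'moment': array([-0.00741649, -0.00017534,  0.01573356]), 'grip_width': 0.9975957798832241}
```

View pics/side0.png

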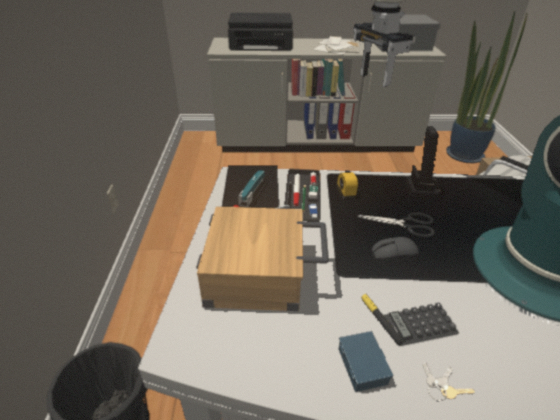

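View pics/top0.png

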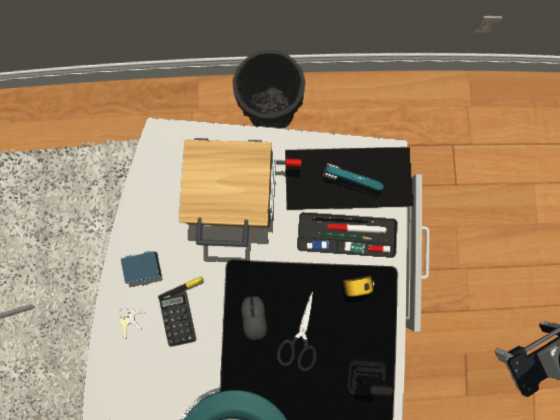

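Run:
```python
import cv2
t=cv2.imread("pics/top0.png"); s=cv2.imread("pics/side0.png")
cv2.imwrite("pics/t_box.png",cv2.resize(t[130:265,170:320],None,fx=5,fy=4.4*5/4.4*0.88,interpolation=cv2.INTER_CUBIC)[:600])
cv2.imwrite("pics/t_box.png",cv2.resize(t[130:265,165:320],None,fx=4,fy=4,interpolation=cv2.INTER_CUBIC))
cv2.imwrite("pics/t_st.png",cv2.resize(t[140:215,280:420],None,fx=5,fy=5,interpolation=cv2.INTER_CUBIC))
cv2.imwrite("pics/s_st.png",cv2.resize(s[160:320,190:350],None,fx=3.5,fy=3.5,interpolation=cv2.INTER_CUBIC))
```

```text
(no output)
```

View pics/t_box.png

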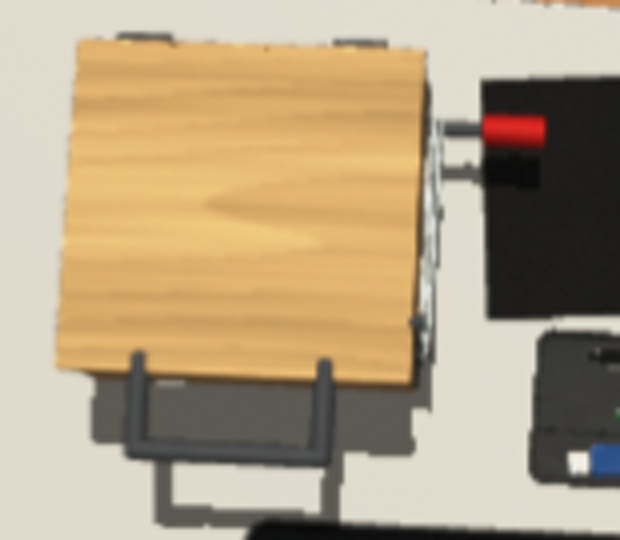

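View pics/t_st.png

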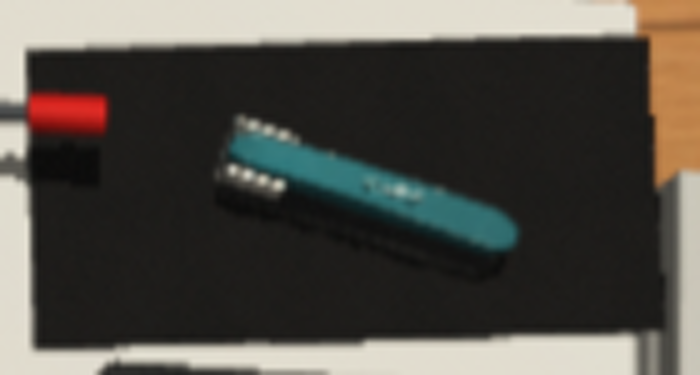

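View pics/s_st.png

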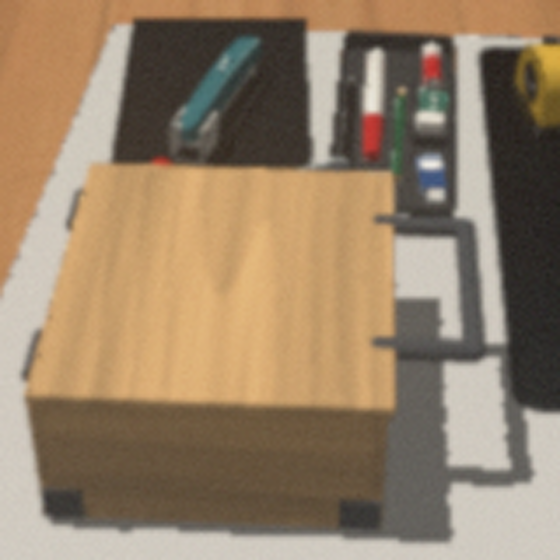

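```bash
cat > h.py <<'E'
import numpy as np, cv2
from scipy.optimize import least_squares
CAM={"side":dict(K=np.array([[392.28951071,0,281.33563577],[0,392.28951071,206.61546046],[0,0,1]]),d=np.array([0.00942334,0,0,0,0]),
R=np.array([[-0.99947074,0.02870984,0.01529685],[0.00494449,0.59883516,-0.80085704],[-0.03215277,-0.80035754,-0.59866017]]),t=np.array([0.54543039,0.13320402,0.82648163])),
"top":dict(K=np.array([[448.18974763,0,275.53894508],[0,448.18974763,209.87616769],[0,0,1]]),d=np.array([-0.12601928,0,0,0,0]),
R=np.array([[-0.02345564,-0.99951004,-0.02072488],[-0.99229559,0.02579895,-0.12117705],[0.12165236,0.01772292,-0.99241453]]),t=np.array([-0.09219235,0.5461385,0.98776023]))}
def proj(n,X):
    c=CAM[n]; X=np.atleast_2d(np.array(X,float))
    return cv2.projectPoints(X,cv2.Rodrigues(c["R"])[0],c["t"],c["K"],c["d"])[0][:,0]
def onz(n,uv,z):
    c=CAM[n]; p=cv2.undistortPoints(np.array([[uv]],float),c["K"],c["d"])[0,0]
    d=c["R"].T@np.array([p[0],p[1],1]); o=-c["R"].T@c["t"]
    return o+d*(z-o[2])/d[2]
def tri(uvs,uvt):
    def f(X): return np.r_[proj("side",X)[0]-uvs,proj("top",X)[0]-uvt]
    r=least_squares(f,[.6,0,.1]); return r.x,r.fun
def rz(a): c,s=np.cos(a),np.sin(a); return np.array([[c,-s,0],[s,c,0],[0,0,1]])
E
cat > /dev/null
python3 - <<'E'
from h import *
L=[[.09,.095,.098],[.09,-.095,.098],[-.093,-.095,.098],[-.093,.095,.098]]
T=np.array([[184.5,139.75],[271.25,142.5],[268.25,226.25],[179.25,222]])
S=np.array([[197.7,272.9],[215.7,206.6],[302.3,208.6],[302.9,276.6]])
def w(p,P): return (rz(p[2])@np.array(P).T).T+[p[0],p[1],0]
for sel in ("both","top","side"):
    def f(p):
        X=w(p,L); a=(proj("top",X)-T).ravel(); b=(proj("side",X)-S).ravel()
        return {"both":np.r_[a,b],"top":a,"side":b}[sel]
    r=least_squares(f,[.7,.1,0]); print(sel,r.x,r.fun.round(1))
# with width free
def f(p):
    Lw=np.array(L); Lw[:,1]*=p[3]; X=w(p,Lw); return np.r_[(proj("top",X)-T).ravel(),(proj("side",X)-S).ravel()]
r=least_squares(f,[.7,.1,0,1]); print(r.x,r.fun.round(1)); p=r.x
print("handle pred",proj("top",w(p,[[.09-.224,.05,.095],[.09-.224,-.05,.095]])), "meas left/right (196.5,242.5)(247,245)")
print("knob pred",proj("top",w(p,[[.058,-.128,.045],[.058,-.164,.045]])),"meas (285.8,161.8) (301.2,162.7)")
print("handle meas", onz("top",(222,243.6),.095), w(p,[[-.134,0,.095]]))
# stapler: top points crop/5+(280,140)
for uv in [(230,145),(515,232)]:
    print(onz("top",(uv[0]/5+280,uv[1]/5+140),.039))
E
```

```text
both [ 5.99567554e-01  5.59932123e-04 -6.18153846e-02] [-0.1  0.4 -0.5 -0.  -1.   0.1 -0.5  1.  -1.1 -1.  -0.5 -0.8 -0.1  0.
  0.4 -1. ]
top [ 6.00355183e-01 -5.82646673e-04 -6.34516488e-02] [ 0.5 -0.1  0.  -0.3 -0.5 -0.2  0.   0.6]
side [ 0.59892831  0.00239298 -0.06069084] [-0.8 -0.2 -0.3 -0.2  0.2  0.5  0.9 -0.3]
[ 5.99560992e-01  4.56481205e-04 -6.17011857e-02  1.00798215e+00] [-0.4  0.4 -0.1 -0.  -0.6  0.1 -0.7  1.  -1.2 -0.8 -0.4 -1.  -0.1 -0.2
  0.4 -0.7]
handle pred [[198.75148858 243.10017471]
 [245.4263347  244.96290078]] meas left/right (196.5,242.5)(247,245)
knob pred [[285.39171065 162.81224224]
 [301.18981003 163.34574447]] meas (285.8,161.8) (301.2,162.7)
handle meas [0.46675291 0.00871539 0.095     ] [[0.46581598 0.0087192  0.095     ]]
[ 0.63401289 -0.22337921  0.039     ]
[ 0.59043523 -0.35218971  0.039     ]
```

```bash
cat >> h.py <<'E'
B=np.array([.5996,.0005]); PSI=-.062
def box2w(p): return (rz(PSI)@np.array(p,float))+[B[0],B[1],0]
def w2box(p): return rz(-PSI)@(np.array(p,float)-[B[0],B[1],0])
def cur(s):
    from scipy.spatial.transform import Rotation as R
    M=R.from_quat(s["orientation"]).as_matrix(); return M, np.arctan2(M[1,0],M[0,0])
def plan(s,target,phi=None):
    """target = grasp point world (19mm behind TCP); prints increments"""
    M,ph=cur(s); t=np.array(target,float)+[0,0,-.019]
    d=M.T@(t-s["tcp_pos"]); 
    tw=0 if phi is None else -((phi-ph+np.pi)%(2*np.pi)-np.pi)
    print("inc",d.round(4),"twist",round(tw,4),"dist",np.linalg.norm(d).round(3))
E
python3 - <<'E'
from h import *; from station import *
print("tape",onz("top",(358,287),.05),onz("side",(348,184),.03))
print("tower",onz("side",(425,188),0),onz("top",(367,378),.0))
for h in (.1,.15,.2): print(h,onz("side",(432,130),h),onz("top",(385,391),h))
s=read_state(); print(cur(s))
plan(s,[.47,-.28,.30],1.509); plan(s,[.467,.0087,.30],1.509)
E
```

```text
tape [ 0.36598069 -0.28329907  0.05      ] [ 0.36396589 -0.28387577  0.03      ]
tower [ 0.14586693 -0.30820262  0.        ] [ 0.15461413 -0.30532455  0.        ]
0.1 [ 0.1009199  -0.45720226  0.1       ] [ 0.15141171 -0.32484308  0.1       ]
0.15 [ 0.14858994 -0.35344804  0.15      ] [ 0.1656088  -0.31419764  0.15      ]
0.2 [ 0.19625998 -0.24969382  0.2       ] [ 0.17980589 -0.3035522   0.2       ]
(array([[ 9.07788967e-01,  4.19426828e-01, -5.71285252e-04],
       [ 4.19427200e-01, -9.07788476e-01,  9.51738909e-04],
       [-1.19421336e-04, -1.10359066e-03, -9.99999384e-01]]), np.float64(0.4328142480084755))
inc [ 0.3093 -0.1734 -0.076 ] twist -1.0762 dist 0.363
inc [ 0.4276 -0.4368 -0.0757] twist -1.0762 dist 0.616
```

Call:
arm_command([
  {"tx": 0.02,"ty": -0.01,"tz": -0.03,"twist": -0.1},
  {"tx": 0.05,"ty": -0.03,"tz": -0.05,"twist": -0.2},
  {"tx": 0.08,"ty": -0.045,"tz": -0.07,"twist": -0.3},
  {"tx": 0.115,"ty": -0.06,"tz": -0.076,"twist": -0.4},
  {"tx": 0.15,"ty": -0.08,"tz": -0.076,"twist": -0.5},
  {"tx": 0.185,"ty": -0.1,"tz": -0.076,"twist": -0.6},
  {"tx": 0.22,"ty": -0.12,"tz": -0.076,"twist": -0.7},
  {"tx": 0.255,"ty": -0.14,"tz": -0.076,"twist": -0.8},
  {"tx": 0.285,"ty": -0.16,"tz": -0.076,"twist": -0.9},
  {"tx": 0.309,"ty": -0.173,"tz": -0.076,"twist": -1.0},
], claw=0.036, newtons=15)

```text
t: 0.93
tcp_pos: [0.4713, -0.2775, 0.2814]
orientation: [0.752, 0.659, 0.0, -0.0]
contact_force: [-0.1, -0.0, -0.2]
grip_width: 0.387
```

Run:
```python
from h import *; from station import *
s=read_state(); print(s["t"],s["tcp_pos"],cur(s)[1],s["qpos"].round(2),s["contact_force"])
plan(s,[.467,.0087,.18],1.509)
```

```text
0.9333 [ 0.47129541 -0.27747105  0.28144059] 1.4401168531687794 [ 0.77  0.23 -0.35  1.71  0.08  1.22  0.27] [-0.06110215 -0.03866353 -0.20192193]
inc [ 0.2831 -0.0415  0.1206] twist -0.0689 dist 0.311
```

Call:
arm_command([
  {"tx": 0.03,"ty": -0.004,"tz": 0.01,"twist": -0.02},
  {"tx": 0.065,"ty": -0.01,"tz": 0.025,"twist": -0.05},
  {"tx": 0.1,"ty": -0.015,"tz": 0.04,"twist": -0.069},
  {"tx": 0.135,"ty": -0.02,"tz": 0.055,"twist": -0.069},
  {"tx": 0.17,"ty": -0.025,"tz": 0.07,"twist": -0.069},
  {"tx": 0.205,"ty": -0.03,"tz": 0.085,"twist": -0.069},
  {"tx": 0.235,"ty": -0.035,"tz": 0.1,"twist": -0.069},
  {"tx": 0.26,"ty": -0.038,"tz": 0.11,"twist": -0.069},
  {"tx": 0.275,"ty": -0.041,"tz": 0.12,"twist": -0.069},
  {"tx": 0.283,"ty": -0.0415,"tz": 0.1206,"twist": -0.069},
])

```text
t: 1.77
tcp_pos: [0.4667, 0.0074, 0.1594]
orientation: [0.73, 0.683, -0.001, -0.001]
contact_force: [-0.5, -0.3, 0.3]
grip_width: 0.384
```

Run:
```python
from h import *; from station import *
s=read_state(); print(s["t"],s["tcp_pos"],cur(s)[1],s["qpos"].round(2),s["contact_force"])
plan(s,[.467,.0087,.095],1.509)
for n in ("top","side"):
    im=get_image(n)["color"]; cv2.imwrite(f"pics/{n}1.png",cv2.resize(im[120:280,140:360],None,fx=3,fy=3,interpolation=cv2.INTER_CUBIC))
```

```text
1.7667 [0.46668406 0.00738456 0.15936124] 1.5043345937291475 [ 0.4   0.23 -0.54  2.03  0.15  0.93 -0.28] [-0.47721266 -0.33416516  0.29329928]
inc [0.0013 0.0004 0.0834] twist -0.0047 dist 0.083
```

View pics/side1.png

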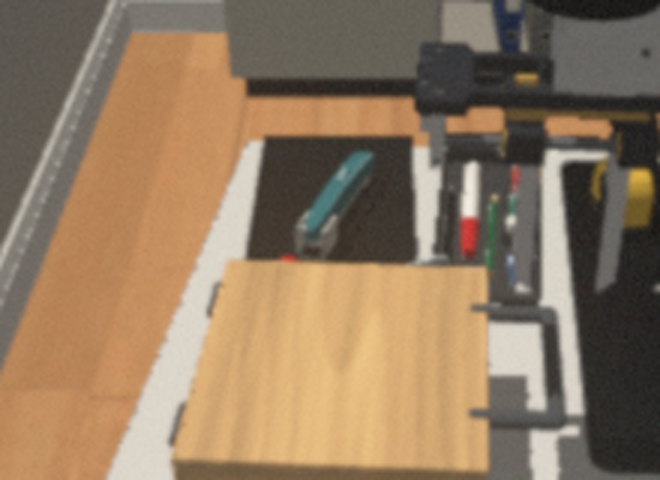

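View pics/top1.png

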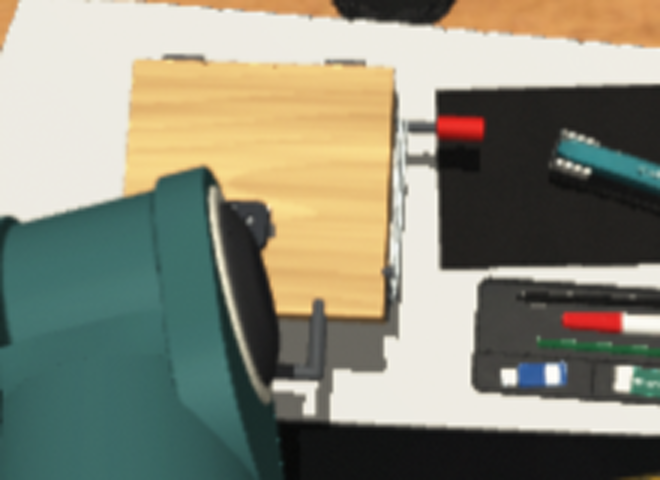

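Run:
```python
from h import *; from station import *
s=read_state(); M,_=cur(s); t=s["tcp_pos"]
P=[t+M@np.array(v) for v in ([0,0,0],[0,.018,0],[0,-.018,0],[0,.0885,-.097],[0,-.0885,-.097])]
print(((proj("side",P)-[140,120])*3).round(0))
im=get_image("side")["color"]; cv2.imwrite("pics/side1b.png",cv2.resize(im[:300,220:480],None,fx=2,fy=2,interpolation=cv2.INTER_CUBIC))
print(((proj("side",P)-[220,0])*2).round(0))
```

```text
[[557. 277.]
 [528. 276.]
 [587. 278.]
 [412. 133.]
 [733. 143.]]
[[212. 425.]
 [192. 424.]
 [232. 425.]
 [115. 329.]
 [328. 336.]]
```

View pics/side1b.png

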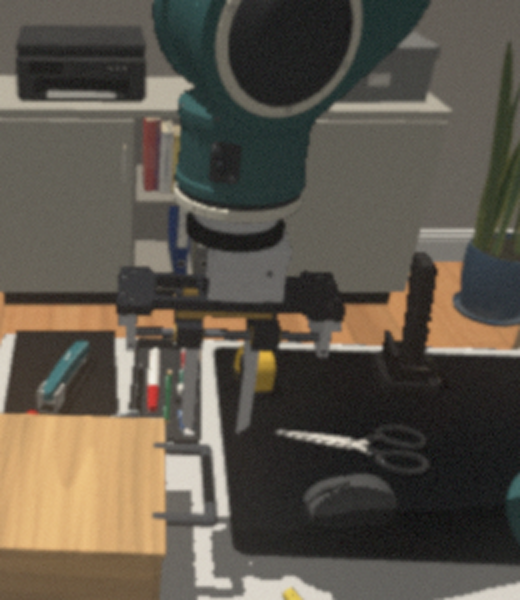

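Call:
arm_command([
  {"tx": 0.001,"ty": 0,"tz": 0.01,"twist": 0},
  {"tx": 0.001,"ty": 0,"tz": 0.025,"twist": -0.005},
  {"tx": 0.001,"ty": 0,"tz": 0.04,"twist": -0.005},
  {"tx": 0.001,"ty": 0,"tz": 0.055,"twist": -0.005},
  {"tx": 0.001,"ty": 0,"tz": 0.068,"twist": -0.005},
  {"tx": 0.001,"ty": 0,"tz": 0.076,"twist": -0.005},
  {"tx": 0.001,"ty": 0,"tz": 0.08,"twist": -0.005},
  {"tx": 0.001,"ty": 0,"tz": 0.082,"twist": -0.005},
  {"tx": 0.001,"ty": 0,"tz": 0.083,"twist": -0.005},
  {"tx": 0.001,"ty": 0,"tz": 0.083,"twist": -0.005},
])

```text
t: 2.75
tcp_pos: [0.4682, 0.0062, 0.0782]
orientation: [0.729, 0.684, 0.0, 0.0]
contact_force: [-0.2, 0.5, 0.4]
grip_width: 0.383
```

Call:
arm_command([
  {"tz": 0},
  {"tz": 0},
  {"tz": 0},
  {"tz": 0},
  {"tz": 0},
  {"tz": 0},
  {"tz": 0},
  {"tz": 0},
  {"tz": 0},
  {"tz": 0},
], claw=0.0, newtons=15)

```text
invalid input at $.increments[0]: expected keys tx, ty, tz, twist
```

Run:
```python
from h import *; from station import *
s=read_state(); M,ph=cur(s); print(s["t"],s["tcp_pos"],ph,s["contact_force"].round(1),s["grip_width"]*94)
g=s["tcp_pos"]+[0,0,.019]; print("grasp box",w2box(g))
for th in np.linspace(0,1.49,21):
    a=th+.0223; p=np.array([.09-.224*np.cos(a),0,.09+.224*np.sin(a)])
    q=p-np.array([-.134,0,.095]); print(round(th,3),"ty %.4f tz %.4f"%(q[0],-q[2]))
```

```text
2.75 [0.46824535 0.00615021 0.07818195] 1.5064928424802373 [-0.2  0.5  0.4] 36.00276131465117
grasp box [-0.13145235 -0.00249942  0.09718195]
0.0 ty 0.0001 tz 0.0000
0.074 ty 0.0010 tz -0.0166
0.149 ty 0.0033 tz -0.0332
0.223 ty 0.0067 tz -0.0495
0.298 ty 0.0114 tz -0.0655
0.372 ty 0.0172 tz -0.0812
0.447 ty 0.0242 tz -0.0963
0.522 ty 0.0323 tz -0.1109
0.596 ty 0.0415 tz -0.1248
0.67 ty 0.0516 tz -0.1381
0.745 ty 0.0628 tz -0.1505
0.82 ty 0.0748 tz -0.1621
0.894 ty 0.0876 tz -0.1727
0.968 ty 0.1012 tz -0.1824
1.043 ty 0.1155 tz -0.1910
1.118 ty 0.1304 tz -0.1985
1.192 ty 0.1458 tz -0.2049
1.266 ty 0.1617 tz -0.2102
1.341 ty 0.1779 tz -0.2142
1.416 ty 0.1943 tz -0.2170
1.49 ty 0.2109 tz -0.2186
```

Call:
arm_command([
  {"tx": 0,"ty": 0,"tz": 0,"twist": 0},
  {"tx": 0,"ty": 0,"tz": 0,"twist": 0},
  {"tx": 0,"ty": 0,"tz": 0,"twist": 0},
  {"tx": 0,"ty": 0,"tz": 0,"twist": 0},
  {"tx": 0,"ty": 0,"tz": 0,"twist": 0},
  {"tx": 0,"ty": 0,"tz": 0,"twist": 0},
  {"tx": 0,"ty": 0,"tz": 0,"twist": 0},
  {"tx": 0,"ty": 0,"tz": 0,"twist": 0},
  {"tx": 0,"ty": 0,"tz": 0,"twist": 0},
  {"tx": 0,"ty": 0,"tz": 0,"twist": 0},
], claw=0.0, newtons=15)

```text
t: 3.58
tcp_pos: [0.4678, 0.0063, 0.078]
orientation: [0.729, 0.684, -0.0, -0.0]
contact_force: [-4.3, -0.7, 6.5]
grip_width: 0.118
```

Run:
```python
from h import *; from station import *
s=read_state(); M,ph=cur(s); print(s["t"],s["tcp_pos"],ph,s["contact_force"].round(1),s["grip_width"]*94)
g=s["tcp_pos"]+[0,0,.019]; print("grasp box",w2box(g))
```

```text
3.5833 [0.46782151 0.00633153 0.07796509] 1.5068291312176851 [-4.3 -0.7  6.5] 11.135469073418776
grasp box [-0.13188661 -0.00234471  0.09696509]
```

Call:
arm_command([
  {"tx": 0,"ty": 0.0005,"tz": -0.01,"twist": 0},
  {"tx": 0,"ty": 0.001,"tz": -0.02,"twist": 0},
  {"tx": 0,"ty": 0.0033,"tz": -0.0332,"twist": 0},
  {"tx": 0,"ty": 0.0067,"tz": -0.0495,"twist": 0},
  {"tx": 0,"ty": 0.0114,"tz": -0.0655,"twist": 0},
  {"tx": 0,"ty": 0.0172,"tz": -0.0812,"twist": 0},
  {"tx": 0,"ty": 0.0242,"tz": -0.0963,"twist": 0},
  {"tx": 0,"ty": 0.0323,"tz": -0.1109,"twist": 0},
  {"tx": 0,"ty": 0.0415,"tz": -0.1248,"twist": 0},
  {"tx": 0,"ty": 0.0516,"tz": -0.1381,"twist": 0},
])

```text
t: 4.42
tcp_pos: [0.5178, 0.003, 0.2174]
orientation: [0.729, 0.684, -0.002, -0.001]
contact_force: [-9.4, -0.4, 4.1]
grip_width: 0.119
```

Call:
arm_command([
  {"tx": 0,"ty": 0.0112,"tz": -0.0124,"twist": 0},
  {"tx": 0,"ty": 0.0232,"tz": -0.024,"twist": 0},
  {"tx": 0,"ty": 0.036,"tz": -0.0346,"twist": 0},
  {"tx": 0,"ty": 0.0496,"tz": -0.0443,"twist": 0},
  {"tx": 0,"ty": 0.0639,"tz": -0.0529,"twist": 0},
  {"tx": 0,"ty": 0.0788,"tz": -0.0604,"twist": 0},
  {"tx": 0,"ty": 0.0942,"tz": -0.0668,"twist": 0},
  {"tx": 0,"ty": 0.11,"tz": -0.0721,"twist": 0},
  {"tx": 0,"ty": 0.1263,"tz": -0.0761,"twist": 0},
  {"tx": 0,"ty": 0.1263,"tz": -0.0761,"twist": 0},
])

```text
t: 5.25
tcp_pos: [0.6474, -0.0053, 0.2941]
orientation: [0.729, 0.684, 0.001, 0.0]
contact_force: [-2.0, -3.6, 12.0]
grip_width: 0.121
```

Run:
```python
from h import *; from station import *
s=read_state(); M,ph=cur(s); print(s["t"],s["tcp_pos"],ph,s["contact_force"].round(1),s["grip_width"]*94)
g=s["tcp_pos"]+[0,0,.019]; b=w2box(g); print("grasp box",b, "theta",np.arctan2(b[2]-.09,.09-b[0])-.022)
for n in ("top","side"):
    im=get_image(n)["color"]; cv2.imwrite(f"pics/{n}2.png",cv2.resize(im[60:300,140:400],None,fx=2.5,fy=2.5,interpolation=cv2.INTER_CUBIC))
```

```text
5.25 [ 0.64739921 -0.00530195  0.29414321] 1.5064262883715334 [-2.  -3.6 12. ] 11.407722321584943
grasp box [ 0.04806686 -0.00282915  0.31314321] theta 1.3630423946558519
```

View pics/side2.png

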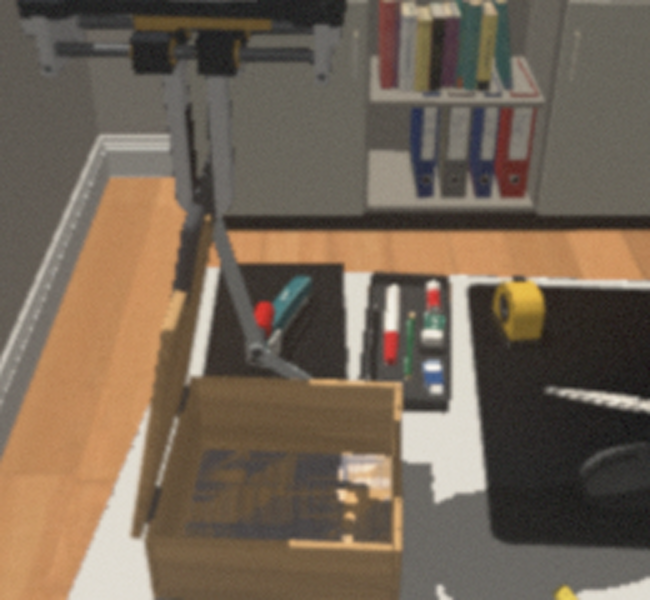

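View pics/top2.png

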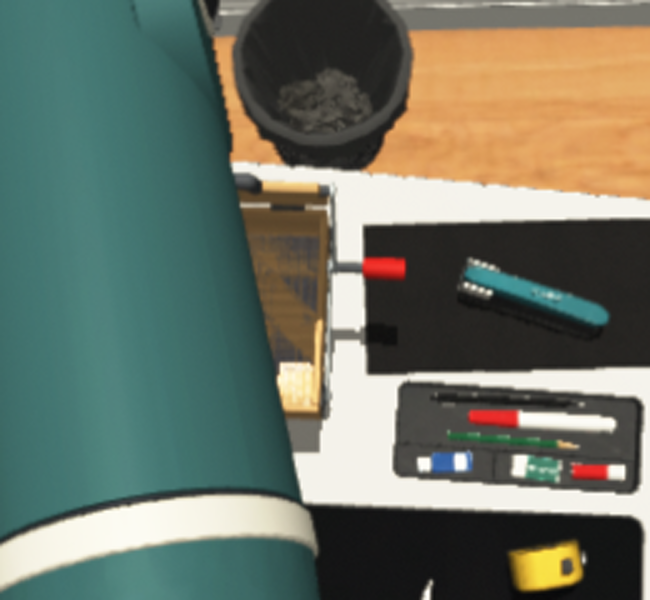

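Call:
arm_command([
  {"tx": 0,"ty": 0.003,"tz": -0.002,"twist": 0},
  {"tx": 0,"ty": 0.006,"tz": -0.003,"twist": 0},
  {"tx": 0,"ty": 0.01,"tz": -0.004,"twist": 0},
  {"tx": 0,"ty": 0.014,"tz": -0.004,"twist": 0},
  {"tx": 0,"ty": 0.018,"tz": -0.004,"twist": 0},
  {"tx": 0,"ty": 0.021,"tz": -0.004,"twist": 0},
  {"tx": 0,"ty": 0.023,"tz": -0.004,"twist": 0},
  {"tx": 0,"ty": 0.025,"tz": -0.004,"twist": 0},
  {"tx": 0,"ty": 0.026,"tz": -0.004,"twist": 0},
  {"tx": 0,"ty": 0.026,"tz": -0.004,"twist": 0},
])

```text
t: 6.18
tcp_pos: [0.6724, -0.007, 0.2974]
orientation: [0.729, 0.684, 0.001, 0.001]
contact_force: [-0.4, -2.5, 7.9]
grip_width: 0.121
```

Run:
```python
from h import *; from station import *
s=read_state(); M,ph=cur(s); print(s["t"],s["tcp_pos"],ph,s["contact_force"].round(1),s["grip_width"]*94)
g=s["tcp_pos"]+[0,0,.019]; b=w2box(g); print("grasp box",b, "theta",np.arctan2(b[2]-.09,.09-b[0])-.022)
```

```text
6.1833 [ 0.67244782 -0.00695812  0.29742117] 1.5064510906787802 [-0.4 -2.5  7.9] 11.377441480793447
grasp box [ 0.07316995 -0.00293011  0.31642117] theta 1.474602060226124
```

Call:
arm_command([
  {"tx": 0,"ty": 0,"tz": 0,"twist": 0},
  {"tx": 0,"ty": 0,"tz": 0,"twist": 0},
  {"tx": 0,"ty": 0,"tz": 0,"twist": 0},
  {"tx": 0,"ty": 0,"tz": 0,"twist": 0},
  {"tx": 0,"ty": 0,"tz": 0,"twist": 0},
  {"tx": 0,"ty": 0,"tz": -0.015,"twist": 0},
  {"tx": 0,"ty": 0,"tz": -0.035,"twist": 0},
  {"tx": 0,"ty": 0,"tz": -0.055,"twist": 0},
  {"tx": 0,"ty": 0,"tz": -0.07,"twist": 0},
  {"tx": 0,"ty": 0,"tz": -0.07,"twist": 0},
], claw=0.046)

```text
t: 7.02
tcp_pos: [0.6723, -0.0064, 0.3693]
orientation: [0.729, 0.684, 0.002, 0.001]
contact_force: [0.6, -0.3, 0.1]
grip_width: 0.494
```

Run:
```python
from h import *; from station import *
s=read_state(); M,ph=cur(s); print(s["t"],s["tcp_pos"],ph,s["contact_force"].round(1),s["grip_width"]*94)
for n in ("top","side"):
    im=get_image(n)["color"]; cv2.imwrite(f"pics/{n}3.png",cv2.resize(im[120:250,200:330],None,fx=4.5,fy=4.5,interpolation=cv2.INTER_CUBIC))
```

```text
7.0167 [ 0.67226687 -0.00640582  0.36932785] 1.5068440110905197 [ 0.6 -0.3  0.1] 46.39525138055116
```

View pics/side3.png

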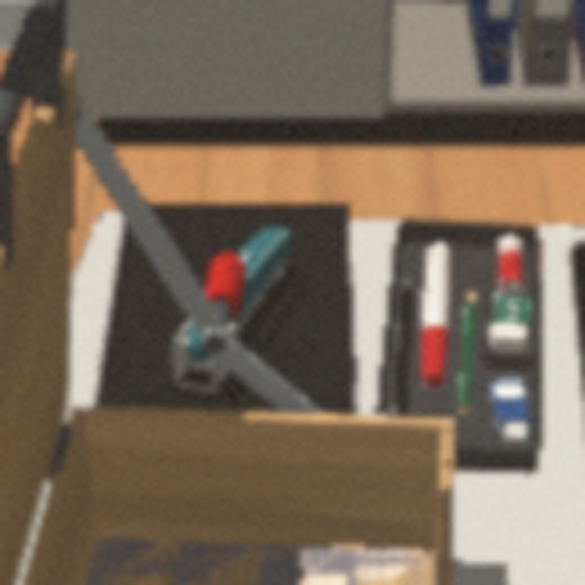

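View pics/top3.png

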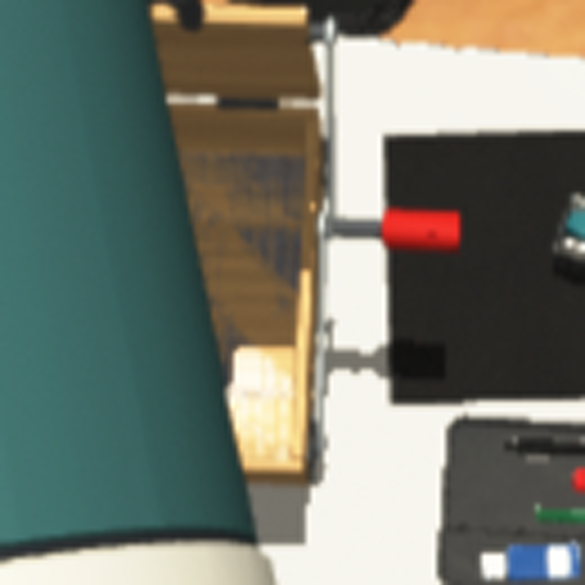

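Run:
```python
from h import *; from station import *
X,r=tri(np.array([250,182.7]),np.array([293.8,170.9])); print(X,w2box(X),r.round(2))
s=read_state(); ph=1.509
k=X
b=w2box(X)
for pt in ([b[0]-.0,-.154,.30],[b[0],-.154,b[2]+.06],[b[0],-.154,b[2]-.008]):
    print(pt,box2w(pt)); plan(s,box2w(pt),1.509)
# expected relation
for th in (1.40,1.45,1.47,1.49):
    for dl in (0.0,):
        a=th; P=np.array([.09-.15*np.cos(a),.09+.15*np.sin(a)]); F=np.array([-.07,.035]); d=np.linalg.norm(P-F); print(th,d)
```

```text
[ 0.6123756  -0.14733068  0.12491623] [ 0.02191068 -0.14675506  0.12491623] [-0.49 -0.1  -0.03  0.48]
[np.float64(0.021910683866068235), -0.154, 0.3] [ 0.6119267 -0.1545617  0.3      ]
inc [-0.1515 -0.0501  0.085 ] twist -0.0021 dist 0.181
[np.float64(0.021910683866068235), -0.154, np.float64(0.18491622562377605)] [ 0.6119267  -0.1545617   0.18491623]
inc [-0.1515 -0.0501  0.2001] twist -0.0021 dist 0.256
[np.float64(0.021910683866068235), -0.154, np.float64(0.11691622562377604)] [ 0.6119267  -0.1545617   0.11691623]
inc [-0.1515 -0.0502  0.2681] twist -0.0021 dist 0.312
1.4 0.24336494752859955
1.45 0.248436372986096
1.47 0.25042207683979734
1.49 0.2523829776012666
```

Call:
arm_command([
  {"tx": -0.02,"ty": -0.005,"tz": 0,"twist": 0},
  {"tx": -0.05,"ty": -0.015,"tz": 0,"twist": 0},
  {"tx": -0.085,"ty": -0.025,"tz": 0,"twist": 0},
  {"tx": -0.12,"ty": -0.035,"tz": 0,"twist": 0},
  {"tx": -0.145,"ty": -0.045,"tz": 0.005,"twist": 0},
  {"tx": -0.1515,"ty": -0.05,"tz": 0.025,"twist": -0.002},
  {"tx": -0.1515,"ty": -0.05,"tz": 0.055,"twist": -0.002},
  {"tx": -0.1515,"ty": -0.05,"tz": 0.09,"twist": -0.002},
  {"tx": -0.1515,"ty": -0.05,"tz": 0.125,"twist": -0.002},
  {"tx": -0.1515,"ty": -0.05,"tz": 0.15,"twist": -0.002},
])

```text
t: 7.95
tcp_pos: [0.6102, -0.1546, 0.212]
orientation: [0.729, 0.685, -0.001, -0.002]
contact_force: [0.4, 0.6, -0.6]
grip_width: 0.49
```

Call:
arm_command([
  {"tx": 0,"ty": 0,"tz": 0.015,"twist": 0},
  {"tx": 0,"ty": 0,"tz": 0.03,"twist": 0},
  {"tx": 0,"ty": 0,"tz": 0.045,"twist": 0},
  {"tx": 0,"ty": 0,"tz": 0.06,"twist": 0},
  {"tx": 0,"ty": 0,"tz": 0.075,"twist": 0},
  {"tx": 0,"ty": 0,"tz": 0.09,"twist": 0},
  {"tx": 0,"ty": 0,"tz": 0.105,"twist": 0},
  {"tx": 0,"ty": 0,"tz": 0.115,"twist": 0},
  {"tx": 0,"ty": 0,"tz": 0.118,"twist": 0},
  {"tx": 0,"ty": 0,"tz": 0.118,"twist": 0},
])

```text
t: 8.78
tcp_pos: [0.6112, -0.1545, 0.097]
orientation: [0.729, 0.685, -0.0, -0.001]
contact_force: [0.3, -1.0, 1.1]
grip_width: 0.491
```

Run:
```python
from h import *; from station import *
s=read_state(); M,ph=cur(s); print(s["t"],s["tcp_pos"],ph,s["contact_force"].round(1),s["grip_width"]*94)
g=s["tcp_pos"]+[0,0,.019]; b=w2box(g); print("grasp box",b)
for n in ("top","side"):
    im=get_image(n)["color"]; cv2.imwrite(f"pics/{n}4.png",cv2.resize(im[100:250,190:340],None,fx=4,fy=4,interpolation=cv2.INTER_CUBIC))
```

```text
8.7833 [ 0.6111936  -0.15452822  0.09700722] 1.508923883034203 [ 0.3 -1.   1.1] 46.152622872245985
grasp box [ 0.02117692 -0.15401201  0.11600722]
```

View pics/side4.png

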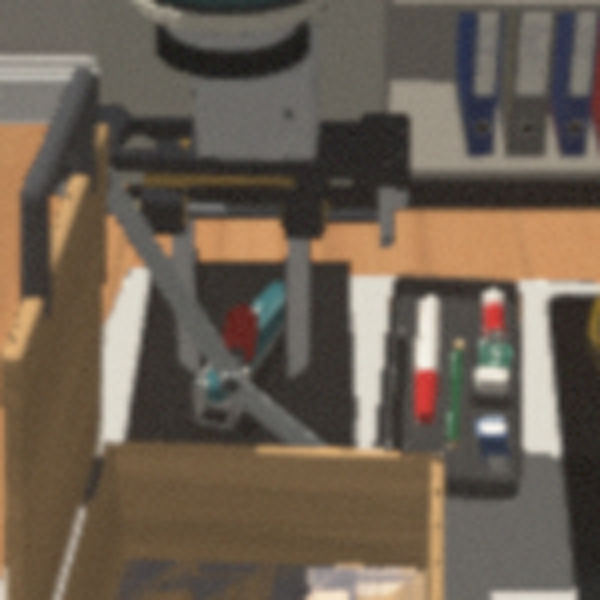

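View pics/top4.png

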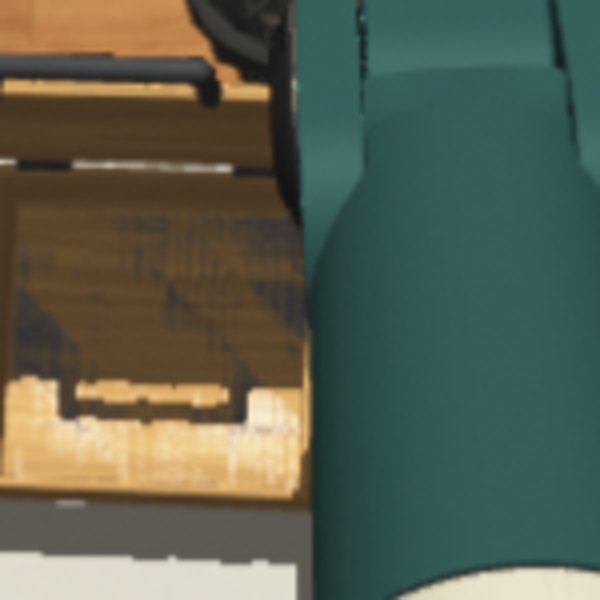

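Call:
arm_command([
  {"tx": 0,"ty": -0.006,"tz": 0,"twist": 0},
  {"tx": 0,"ty": -0.012,"tz": -0.001,"twist": 0},
  {"tx": 0,"ty": -0.016,"tz": -0.003,"twist": 0},
  {"tx": 0,"ty": -0.02,"tz": -0.006,"twist": 0},
  {"tx": 0,"ty": -0.024,"tz": -0.009,"twist": 0},
  {"tx": 0,"ty": -0.028,"tz": -0.012,"twist": 0},
  {"tx": 0,"ty": -0.031,"tz": -0.014,"twist": 0},
  {"tx": 0,"ty": -0.034,"tz": -0.016,"twist": 0},
  {"tx": 0,"ty": -0.036,"tz": -0.018,"twist": 0},
  {"tx": 0,"ty": -0.036,"tz": -0.018,"twist": 0},
])

```text
t: 9.72
tcp_pos: [0.5753, -0.1526, 0.1163]
orientation: [0.729, 0.685, -0.0, -0.0]
contact_force: [-1.0, 0.0, -0.2]
grip_width: 0.49
```

Run:
```python
from h import *; from station import *
s=read_state(); M,ph=cur(s); print(s["t"],s["tcp_pos"],ph,s["contact_force"].round(1),s["grip_width"]*94)
g=s["tcp_pos"]+[0,0,.019]; b=w2box(g); print("grasp box",b)
for n in ("side",):
    im=get_image(n)["color"]; cv2.imwrite(f"pics/{n}5.png",cv2.resize(im[100:250,190:340],None,fx=4,fy=4,interpolation=cv2.INTER_CUBIC))
```

```text
9.7167 [ 0.57534617 -0.15256973  0.11625919] 1.5086634809399815 [-1.   0.  -0.2] 46.02796491232078
grasp box [-0.01472299 -0.1542784   0.13525919]
```

View pics/side5.png

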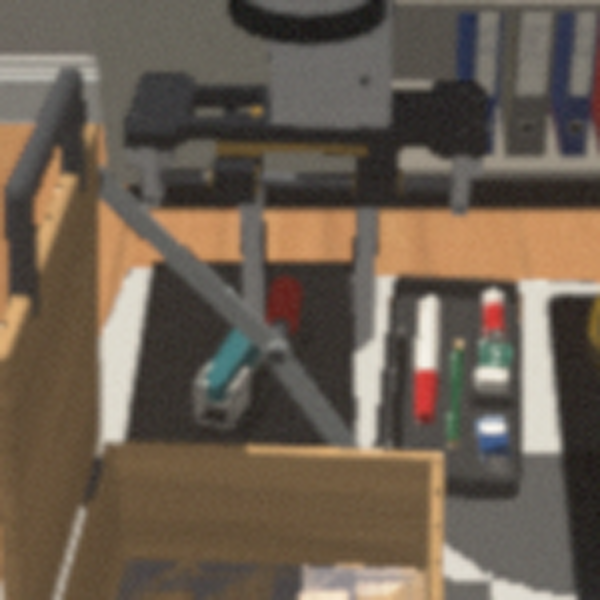

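Call:
arm_command([
  {"tx": 0,"ty": -0.002,"tz": -0.001,"twist": 0},
  {"tx": 0,"ty": -0.004,"tz": -0.002,"twist": 0},
  {"tx": 0,"ty": -0.005,"tz": -0.003,"twist": 0},
  {"tx": 0,"ty": -0.006,"tz": -0.003,"twist": 0},
  {"tx": 0,"ty": -0.007,"tz": -0.004,"twist": 0},
  {"tx": 0,"ty": -0.008,"tz": -0.004,"twist": 0},
  {"tx": 0,"ty": -0.008,"tz": -0.004,"twist": 0},
  {"tx": 0,"ty": -0.008,"tz": -0.004,"twist": 0},
  {"tx": 0,"ty": -0.008,"tz": -0.004,"twist": 0},
  {"tx": 0,"ty": -0.008,"tz": -0.004,"twist": 0},
])

```text
t: 10.6
tcp_pos: [0.5713, -0.1521, 0.1203]
orientation: [0.729, 0.685, 0.003, 0.002]
contact_force: [29.6, -3.1, -20.3]
grip_width: 0.506
```

Run:
```python
from h import *; from station import *
s=read_state(); M,ph=cur(s); print(s["t"],s["tcp_pos"],ph,s["contact_force"].round(1),s["grip_width"]*94)
g=s["tcp_pos"]+[0,0,.019]; b=w2box(g); print("grasp box",b)
for n in ("side",):
    im=get_image(n)["color"]; cv2.imwrite(f"pics/{n}6.png",cv2.resize(im[100:250,190:340],None,fx=4,fy=4,interpolation=cv2.INTER_CUBIC))
```

```text
10.6 [ 0.5712963  -0.15205469  0.12025407] 1.5091796377576328 [ 29.6  -3.1 -20.3] 47.54416310438689
grasp box [-0.01879698 -0.15401528  0.13925407]
```

View pics/side6.png

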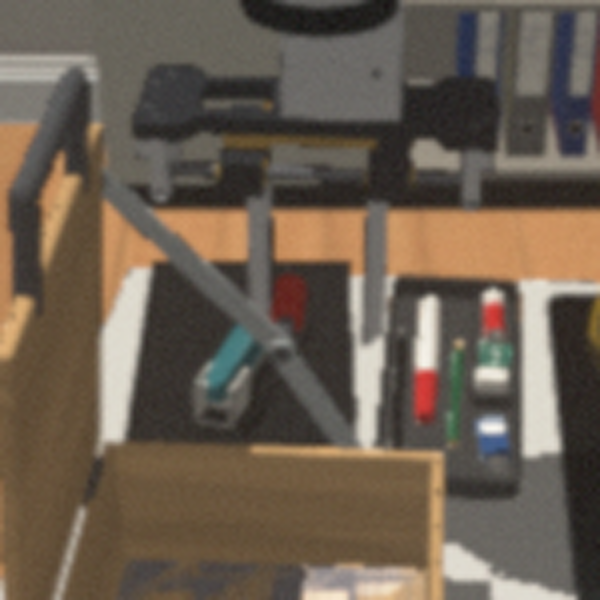

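Call:
arm_command([
  {"tx": 0,"ty": 0.004,"tz": 0.002,"twist": 0},
  {"tx": 0,"ty": 0.009,"tz": 0.004,"twist": 0},
  {"tx": 0,"ty": 0.014,"tz": 0.004,"twist": 0},
  {"tx": 0,"ty": 0.018,"tz": 0.004,"twist": 0},
  {"tx": 0,"ty": 0.018,"tz": 0.004,"twist": 0},
  {"tx": 0,"ty": 0.018,"tz": -0.005,"twist": 0},
  {"tx": 0,"ty": 0.018,"tz": -0.02,"twist": 0},
  {"tx": 0,"ty": 0.018,"tz": -0.04,"twist": 0},
  {"tx": 0,"ty": 0.018,"tz": -0.06,"twist": 0},
  {"tx": 0,"ty": 0.018,"tz": -0.07,"twist": 0},
])

```text
t: 11.48
tcp_pos: [0.5865, -0.1531, 0.193]
orientation: [0.729, 0.685, 0.001, 0.001]
contact_force: [0.6, 0.0, 0.1]
grip_width: 0.489
```

Run:
```python
from h import *; from station import *
s=read_state(); M,ph=cur(s); print(s["t"],s["tcp_pos"],ph,s["contact_force"].round(1),s["grip_width"]*94)
for n in ("top","side"):
    im=get_image(n)["color"]; cv2.imwrite(f"pics/{n}7.png",cv2.resize(im[100:250,190:340],None,fx=4,fy=4,interpolation=cv2.INTER_CUBIC))
    if n=="side": cv2.imwrite("pics/side7st.png",cv2.resize(im[150:225,225:300],None,fx=8,fy=8,interpolation=cv2.INTER_CUBIC))
```

```text
11.4833 [ 0.58646701 -0.15312194  0.1929867 ] 1.508879075871045 [0.6 0.  0.1] 45.987853786813844
```

View pics/side7.png

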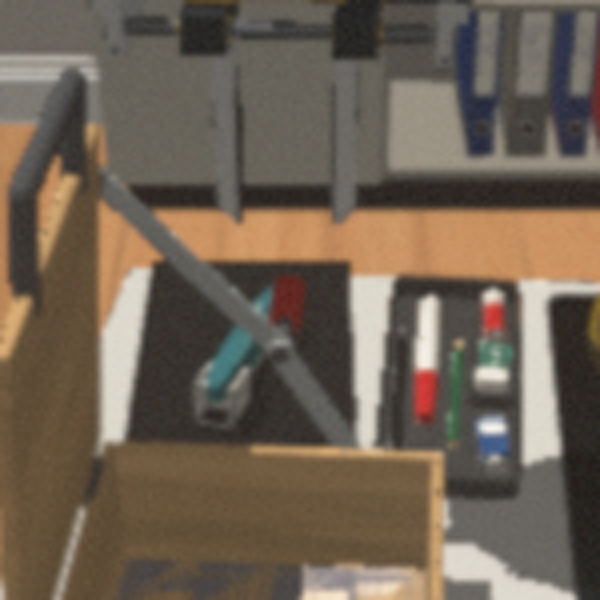

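View pics/side7st.png

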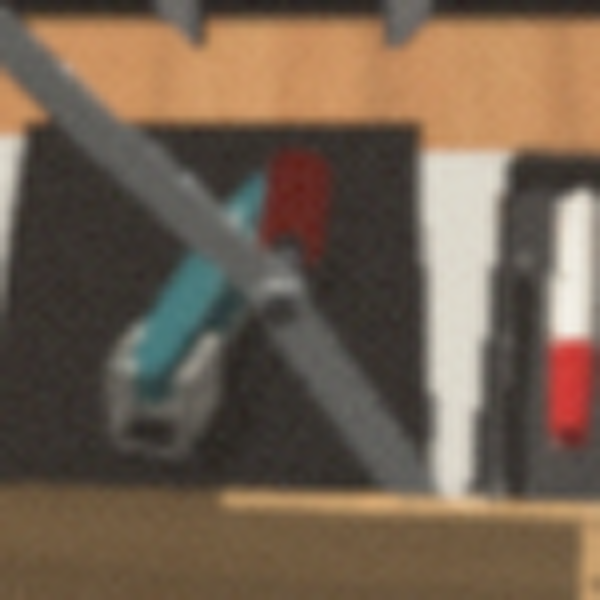

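Run:
```python
from h import *
for p in ([-.004,-.146,.144],[.007,-.146,.137],[-.004,-.1,.144],[.007,-.1,.137]): print(p,((proj("side",box2w(p))-[225,150])*8).round(0))
# stapler in both views: top rear/tip
for uv in [(230,145),(515,232)]:
    pass
c,r=tri(np.array([241.,196.]),np.array([282+45.,170.])); 
# project estimated stapler arm ends into side
for p in ([.634,-.2234,.039],[.5904,-.3522,.039]): print(proj("side",p), (proj("side",p)-[190,100])*4)
```

```text
[-0.004, -0.146, 0.144] [[290. 205.]]
[0.007, -0.146, 0.137] [[250. 226.]]
[-0.004, -0.1, 0.144] [[277. 302.]]
[0.007, -0.1, 0.137] [[235. 323.]]
[[242.9611368  194.91583267]] [[211.84454721 379.66333067]]
[[261.39854907 167.59674075]] [[285.59419628 270.386963  ]]
```

Run:
```python
from h import *; from station import *
s=read_state(); 
plan(s,[.612,-.288,.14+.019],1.244); plan(s,[.612,-.288,.025+.019],1.244)
t=cv2.imread("pics/top0.png"); cv2.imwrite("pics/t_st2.png",cv2.resize(t[155:200,315:390],None,fx=10,fy=10,interpolation=cv2.INTER_CUBIC))
def pr(p): return (proj("top",p)[0]-[315,155])*10
u=np.array([np.cos(1.244),np.sin(1.244),0]); v=np.array([-u[1],u[0],0]); c=np.array([.612,-.288,0])
for a in (-.0705,.0705):
  for b in (-.01,.01): print(a,b,pr(c+a*u+b*v+[0,0,.039]).round(0), pr(c+a*u+1.7*b*v+[0,0,.0]).round(0))
```

```text
inc [-0.1328  0.0336  0.0523] twist 0.2646 dist 0.147
inc [-0.1327  0.0333  0.1673] twist 0.2646 dist 0.216
-0.0705 -0.01 [703. 277.] [675. 279.]
-0.0705 0.01 [680. 360.] [636. 414.]
0.0705 -0.01 [113.  97.] [106. 105.]
0.0705 0.01 [ 88. 179.] [ 66. 240.]
```

View pics/t_st2.png

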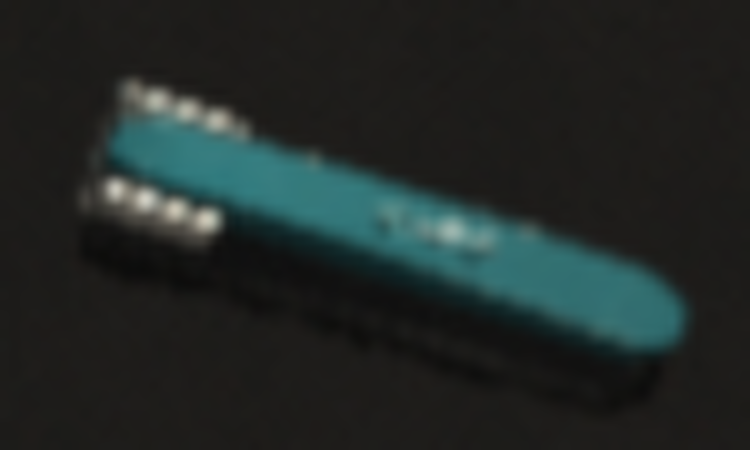

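Call:
arm_command([
  {"tx": -0.015,"ty": 0.004,"tz": -0.005,"twist": 0.03},
  {"tx": -0.04,"ty": 0.01,"tz": -0.005,"twist": 0.08},
  {"tx": -0.07,"ty": 0.018,"tz": 0.0,"twist": 0.14},
  {"tx": -0.1,"ty": 0.025,"tz": 0.01,"twist": 0.2},
  {"tx": -0.12,"ty": 0.03,"tz": 0.025,"twist": 0.25},
  {"tx": -0.13,"ty": 0.033,"tz": 0.04,"twist": 0.265},
  {"tx": -0.133,"ty": 0.0335,"tz": 0.06,"twist": 0.265},
  {"tx": -0.133,"ty": 0.0335,"tz": 0.08,"twist": 0.265},
  {"tx": -0.133,"ty": 0.0335,"tz": 0.1,"twist": 0.265},
  {"tx": -0.133,"ty": 0.0335,"tz": 0.11,"twist": 0.265},
], claw=0.06)

```text
t: 12.42
tcp_pos: [0.6096, -0.2869, 0.0764]
orientation: [0.812, 0.583, -0.001, -0.002]
contact_force: [-0.3, -0.6, -0.4]
grip_width: 0.636
```

Run:
```python
from h import *; from station import *
s=read_state(); M,ph=cur(s); print(s["t"],s["tcp_pos"],ph,s["contact_force"].round(1),s["grip_width"]*94)
plan(s,[.612,-.288,.025+.019],1.244)
for n in ("side","top"):
    im=get_image(n)["color"]; cv2.imwrite(f"pics/{n}8.png",cv2.resize(im[80:230,190:340],None,fx=4,fy=4,interpolation=cv2.INTER_CUBIC))
```

```text
12.4167 [ 0.60959238 -0.28689025  0.07635475] 1.2448695517489643 [-0.3 -0.6 -0.4] 59.826089089541576
inc [-0.0003  0.0029  0.0513] twist 0.0009 dist 0.051
```

View pics/side8.png

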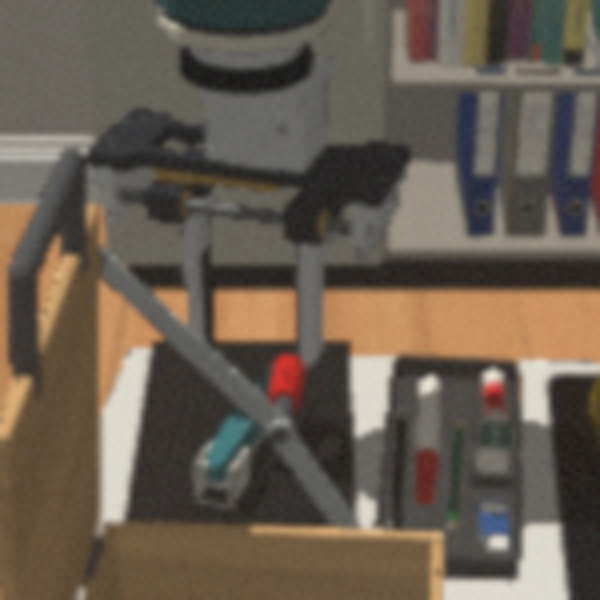

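Call:
arm_command([
  {"tx": 0,"ty": 0.001,"tz": 0.008,"twist": 0},
  {"tx": 0,"ty": 0.001,"tz": 0.018,"twist": 0},
  {"tx": 0,"ty": 0.001,"tz": 0.028,"twist": 0},
  {"tx": 0,"ty": 0.001,"tz": 0.036,"twist": 0},
  {"tx": 0,"ty": 0.001,"tz": 0.042,"twist": 0},
  {"tx": 0,"ty": 0.001,"tz": 0.046,"twist": 0},
  {"tx": 0,"ty": 0.001,"tz": 0.05,"twist": 0},
  {"tx": 0,"ty": 0.001,"tz": 0.052,"twist": 0},
  {"tx": 0,"ty": 0.001,"tz": 0.053,"twist": 0},
  {"tx": 0,"ty": 0.001,"tz": 0.053,"twist": 0},
])

```text
t: 13.35
tcp_pos: [0.6121, -0.2883, 0.027]
orientation: [0.813, 0.583, 0.0, 0.0]
contact_force: [-0.4, -0.7, -0.2]
grip_width: 0.639
```

Run:
```python
from h import *; from station import *
s=read_state(); M,ph=cur(s); print(s["t"],s["tcp_pos"],ph,s["contact_force"].round(1),s["grip_width"]*94)
```

```text
13.35 [ 0.61208437 -0.28829587  0.02703254] 1.2438105518413933 [-0.4 -0.7 -0.2] 60.081115464104336
```

Call:
arm_command([
  {"tx": 0,"ty": 0,"tz": 0.0025,"twist": 0},
  {"tx": 0,"ty": 0,"tz": 0.0025,"twist": 0},
  {"tx": 0,"ty": 0,"tz": 0.0025,"twist": 0},
  {"tx": 0,"ty": 0,"tz": 0.0025,"twist": 0},
  {"tx": 0,"ty": 0,"tz": 0.0025,"twist": 0},
  {"tx": 0,"ty": 0,"tz": 0.0025,"twist": 0},
  {"tx": 0,"ty": 0,"tz": 0.0025,"twist": 0},
  {"tx": 0,"ty": 0,"tz": 0.0025,"twist": 0},
  {"tx": 0,"ty": 0,"tz": 0.0025,"twist": 0},
  {"tx": 0,"ty": 0,"tz": 0.0025,"twist": 0},
], claw=0.0, newtons=25)

```text
t: 14.18
tcp_pos: [0.6122, -0.2883, 0.0246]
orientation: [0.813, 0.583, 0.0, 0.0]
contact_force: [1.3, 0.7, 1.1]
grip_width: 0.194
```

Call:
arm_command([
  {"tx": 0,"ty": 0,"tz": 0,"twist": 0},
  {"tx": 0,"ty": 0,"tz": 0,"twist": 0},
  {"tx": 0,"ty": 0,"tz": -0.003,"twist": 0},
  {"tx": 0,"ty": 0,"tz": -0.008,"twist": 0},
  {"tx": 0,"ty": 0,"tz": -0.014,"twist": 0},
  {"tx": 0,"ty": 0,"tz": -0.02,"twist": 0},
  {"tx": 0,"ty": 0,"tz": -0.026,"twist": 0},
  {"tx": 0,"ty": 0,"tz": -0.03,"twist": 0},
  {"tx": 0,"ty": 0,"tz": -0.03,"twist": 0},
  {"tx": 0,"ty": 0,"tz": -0.03,"twist": 0},
])

```text
t: 15.02
tcp_pos: [0.6121, -0.2883, 0.0548]
orientation: [0.813, 0.583, 0.0, 0.0]
contact_force: [-0.0, 0.2, -1.5]
grip_width: 0.191
```

Run:
```python
from h import *; from station import *
s=read_state(); M,ph=cur(s); print(s["t"],s["tcp_pos"],ph,s["contact_force"].round(1),s["moment"].round(2),s["grip_width"]*94)
for n in ("side","top"):
    im=get_image(n)["color"]; cv2.imwrite(f"pics/{n}9.png",cv2.resize(im[120:240,220:370],None,fx=5,fy=5,interpolation=cv2.INTER_CUBIC))
```

```text
15.0167 [ 0.61210055 -0.28832467  0.05478634] 1.2437664188300401 [-0.   0.2 -1.5] [0.02 0.02 0.04] 17.97828532705708
```

View pics/side9.png

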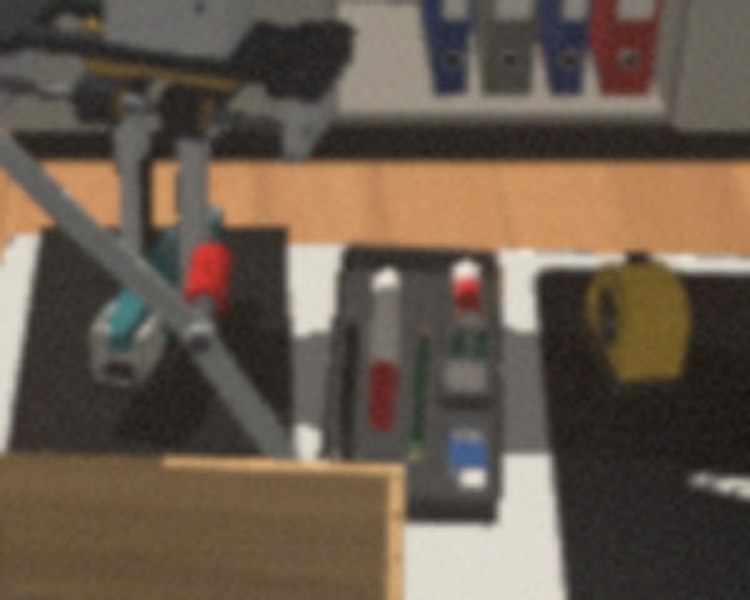

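Call:
arm_command([
  {"tx": 0,"ty": 0,"tz": -0.012,"twist": 0},
  {"tx": 0,"ty": 0,"tz": -0.03,"twist": 0},
  {"tx": 0,"ty": 0,"tz": -0.055,"twist": -0.02},
  {"tx": 0,"ty": 0,"tz": -0.08,"twist": -0.05},
  {"tx": 0,"ty": 0,"tz": -0.105,"twist": -0.1},
  {"tx": 0,"ty": 0,"tz": -0.13,"twist": -0.15},
  {"tx": 0,"ty": 0,"tz": -0.155,"twist": -0.2},
  {"tx": 0,"ty": 0,"tz": -0.175,"twist": -0.24},
  {"tx": 0,"ty": 0,"tz": -0.19,"twist": -0.26},
  {"tx": 0,"ty": 0,"tz": -0.195,"twist": -0.265},
])

```text
t: 15.95
tcp_pos: [0.6127, -0.2884, 0.2529]
orientation: [0.728, 0.685, 0.001, 0.002]
contact_force: [-0.0, -0.5, -2.0]
grip_width: 0.192
```

Run:
```python
from h import *; from station import *
s=read_state(); M,ph=cur(s); print(s["t"],s["tcp_pos"],ph,s["contact_force"].round(1),s["moment"].round(2),s["grip_width"]*94)
p=box2w([-.035,0,.25+.019]); plan(s,p,1.509)
```

```text
15.95 [ 0.61274773 -0.28842103  0.25285601] 1.5098993926887494 [-0.  -0.5 -2. ] [ 0.   -0.14  0.01] 18.006761333684135
inc [ 0.2876 -0.0657  0.0023] twist 0.0009 dist 0.295
```

Call:
arm_command([
  {"tx": 0.015,"ty": -0.008,"tz": 0,"twist": 0},
  {"tx": 0.045,"ty": -0.02,"tz": 0,"twist": 0},
  {"tx": 0.08,"ty": -0.035,"tz": 0,"twist": 0},
  {"tx": 0.115,"ty": -0.05,"tz": 0,"twist": 0},
  {"tx": 0.15,"ty": -0.06,"tz": 0,"twist": 0},
  {"tx": 0.185,"ty": -0.0655,"tz": 0,"twist": 0},
  {"tx": 0.22,"ty": -0.0655,"tz": 0,"twist": 0},
  {"tx": 0.25,"ty": -0.0655,"tz": 0,"twist": 0},
  {"tx": 0.275,"ty": -0.0655,"tz": 0,"twist": 0},
  {"tx": 0.2875,"ty": -0.0655,"tz": 0.002,"twist": 0},
])

```text
t: 16.78
tcp_pos: [0.5641, 0.0065, 0.2478]
orientation: [0.728, 0.686, 0.0, -0.0]
contact_force: [0.0, -0.7, -2.3]
grip_width: 0.193
```

Run:
```python
from h import *; from station import *
s=read_state(); M,ph=cur(s); print(s["t"],s["tcp_pos"],ph,s["contact_force"].round(1),s["moment"].round(2),s["grip_width"]*94)
p=box2w([-.035,0,.037+.019]); plan(s,p,1.509)
for n in ("side","top"):
    im=get_image(n)["color"]; cv2.imwrite(f"pics/{n}10.png",cv2.resize(im[20:300,160:400],None,fx=2,fy=2,interpolation=cv2.INTER_CUBIC))
```

```text
16.7833 [0.56413967 0.00654848 0.24782357] 1.5116892924100616 [ 0.  -0.7 -2.3] [-0.03 -0.08 -0.01] 18.096161861765893
inc [-0.004   0.0007  0.2108] twist 0.0027 dist 0.211
```

View pics/side10.png

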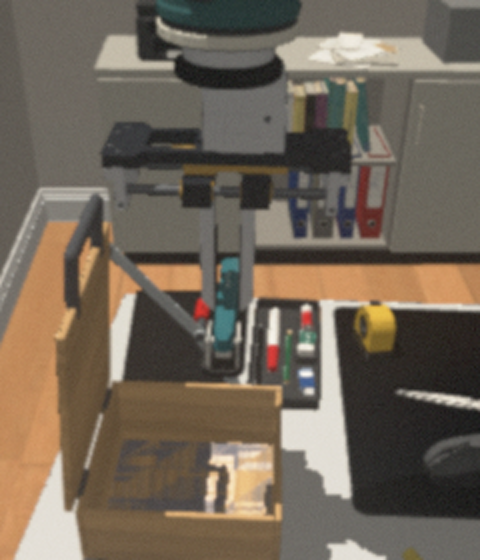

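View pics/top10.png

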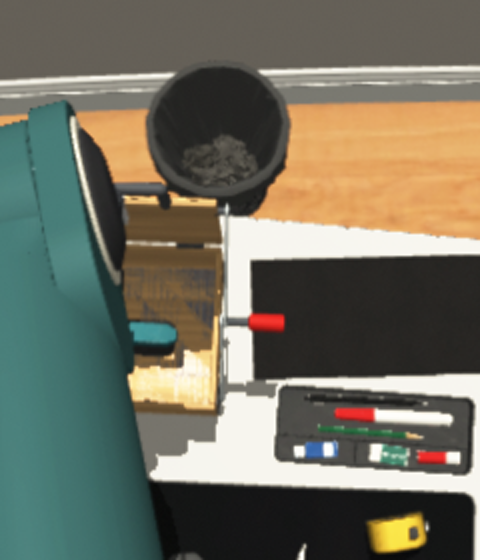

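Call:
arm_command([
  {"tx": 0,"ty": 0,"tz": 0,"twist": 0},
  {"tx": 0,"ty": 0,"tz": 0.008,"twist": 0},
  {"tx": 0,"ty": 0,"tz": 0.022,"twist": 0},
  {"tx": 0,"ty": 0,"tz": 0.04,"twist": 0},
  {"tx": 0,"ty": 0,"tz": 0.058,"twist": 0},
  {"tx": 0,"ty": 0,"tz": 0.076,"twist": 0},
  {"tx": 0,"ty": 0,"tz": 0.09,"twist": 0},
  {"tx": 0,"ty": 0,"tz": 0.1,"twist": 0},
  {"tx": 0,"ty": 0,"tz": 0.105,"twist": 0},
  {"tx": 0,"ty": 0,"tz": 0.105,"twist": 0},
])

```text
t: 17.72
tcp_pos: [0.564, 0.0021, 0.1415]
orientation: [0.729, 0.685, -0.001, -0.001]
contact_force: [1.4, -0.1, -2.1]
grip_width: 0.194
```

Run:
```python
from h import *; from station import *
s=read_state(); M,ph=cur(s); print(s["t"],s["tcp_pos"],ph,s["contact_force"].round(1),s["moment"].round(2),s["grip_width"]*94)
print(w2box(s["tcp_pos"]))
p=box2w([-.035,0,.037+.019]); plan(s,p,1.509)
for n in ("side","top"):
    im=get_image(n)["color"]; cv2.imwrite(f"pics/{n}11.png",cv2.resize(im[120:300,180:340],None,fx=3.3,fy=3.3,interpolation=cv2.INTER_CUBIC))
```

```text
17.7167 [0.56402797 0.00210195 0.14151584] 1.5078673632143953 [ 1.4 -0.1 -2.1] [-0.1  -0.01 -0.03] 18.264171832967637
[-0.03560294 -0.00060518  0.14151584]
inc [0.0006 0.0008 0.1045] twist -0.0011 dist 0.105
```

View pics/side11.png

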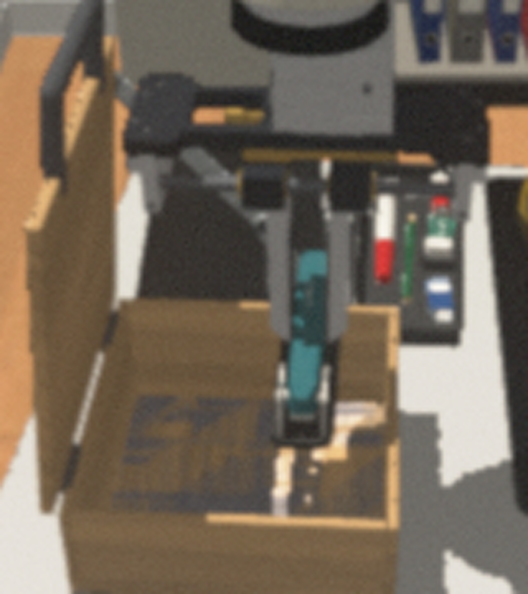

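View pics/top11.png

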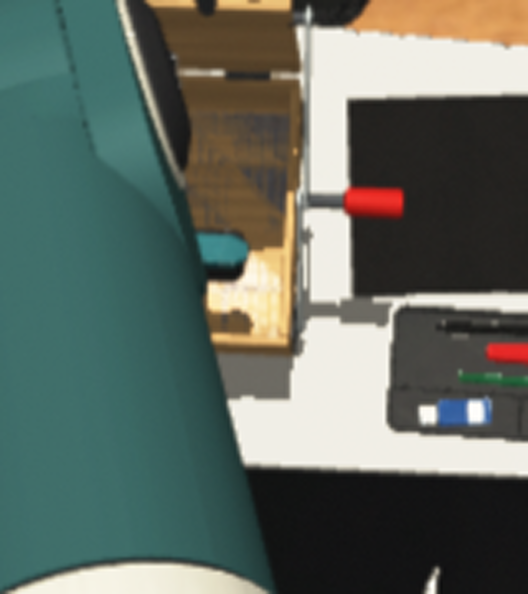

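Call:
arm_command([
  {"tx": 0,"ty": 0,"tz": 0.008,"twist": 0},
  {"tx": 0,"ty": 0,"tz": 0.02,"twist": 0},
  {"tx": 0,"ty": 0,"tz": 0.034,"twist": 0},
  {"tx": 0,"ty": 0,"tz": 0.048,"twist": 0},
  {"tx": 0,"ty": 0,"tz": 0.06,"twist": 0},
  {"tx": 0,"ty": 0,"tz": 0.072,"twist": 0},
  {"tx": 0,"ty": 0,"tz": 0.082,"twist": 0},
  {"tx": 0,"ty": 0,"tz": 0.09,"twist": 0},
  {"tx": 0,"ty": 0,"tz": 0.095,"twist": 0},
  {"tx": 0,"ty": 0,"tz": 0.097,"twist": 0},
])

```text
t: 18.65
tcp_pos: [0.5643, 0.0028, 0.0448]
orientation: [0.729, 0.685, -0.0, -0.0]
contact_force: [-1.0, -0.1, -2.6]
grip_width: 0.195
```

Call:
arm_command([
  {"tx": 0,"ty": 0,"tz": 0.001,"twist": 0},
  {"tx": 0,"ty": 0,"tz": 0.002,"twist": 0},
  {"tx": 0,"ty": 0,"tz": 0.003,"twist": 0},
  {"tx": 0,"ty": 0,"tz": 0.004,"twist": 0},
  {"tx": 0,"ty": 0,"tz": 0.005,"twist": 0},
  {"tx": 0,"ty": 0,"tz": 0.0055,"twist": 0},
  {"tx": 0,"ty": 0,"tz": 0.006,"twist": 0},
  {"tx": 0,"ty": 0,"tz": 0.006,"twist": 0},
  {"tx": 0,"ty": 0,"tz": 0.006,"twist": 0},
  {"tx": 0,"ty": 0,"tz": 0.006,"twist": 0},
])

```text
t: 19.48
tcp_pos: [0.5645, 0.0028, 0.0396]
orientation: [0.729, 0.685, 0.0, -0.0]
contact_force: [0.2, -0.5, -1.8]
grip_width: 0.195
```

Run:
```python
from h import *; from station import *
s=read_state(); M,ph=cur(s); print(s["t"],s["tcp_pos"],ph,s["contact_force"].round(1),s["moment"].round(2),s["grip_width"]*94)
```

```text
19.4833 [0.56451632 0.00277202 0.03958646] 1.5088353623840867 [ 0.2 -0.5 -1.8] [-0.04 -0.09  0.05] 18.3411541147722
```

Call:
arm_command([
  {"tx": 0,"ty": 0,"tz": 0.0005,"twist": 0},
  {"tx": 0,"ty": 0,"tz": 0.001,"twist": 0},
  {"tx": 0,"ty": 0,"tz": 0.0015,"twist": 0},
  {"tx": 0,"ty": 0,"tz": 0.002,"twist": 0},
  {"tx": 0,"ty": 0,"tz": 0.0025,"twist": 0},
  {"tx": 0,"ty": 0,"tz": 0.003,"twist": 0},
  {"tx": 0,"ty": 0,"tz": 0.003,"twist": 0},
  {"tx": 0,"ty": 0,"tz": 0.003,"twist": 0},
  {"tx": 0,"ty": 0,"tz": 0.003,"twist": 0},
  {"tx": 0,"ty": 0,"tz": 0.003,"twist": 0},
])

```text
t: 20.32
tcp_pos: [0.5645, 0.0028, 0.0365]
orientation: [0.729, 0.685, 0.0, -0.0]
contact_force: [0.3, 0.3, -1.2]
grip_width: 0.193
```

Run:
```python
from h import *; from station import *
s=read_state(); M,ph=cur(s); print(s["t"],s["tcp_pos"],ph,s["contact_force"].round(1),s["moment"].round(2),s["grip_width"]*94)
```

```text
20.3167 [0.5645096  0.00276766 0.03654966] 1.5088143207675342 [ 0.3  0.3 -1.2] [-0.01 -0.06 -0.05] 18.18285761531738
```

Touching about now; one more millimetre, then release.

Call:
arm_command([
  {"tx": 0,"ty": 0,"tz": 0.0005,"twist": 0},
  {"tx": 0,"ty": 0,"tz": 0.001,"twist": 0},
  {"tx": 0,"ty": 0,"tz": 0.001,"twist": 0},
  {"tx": 0,"ty": 0,"tz": 0.001,"twist": 0},
  {"tx": 0,"ty": 0,"tz": 0.001,"twist": 0},
  {"tx": 0,"ty": 0,"tz": 0.001,"twist": 0},
  {"tx": 0,"ty": 0,"tz": 0.001,"twist": 0},
  {"tx": 0,"ty": 0,"tz": 0.001,"twist": 0},
  {"tx": 0,"ty": 0,"tz": 0.001,"twist": 0},
  {"tx": 0,"ty": 0,"tz": 0.001,"twist": 0},
])

```text
t: 21.15
tcp_pos: [0.5645, 0.0028, 0.0356]
orientation: [0.729, 0.685, 0.0, -0.0]
contact_force: [0.2, -0.1, -1.5]
grip_width: 0.19
```

Run:
```python
from h import *; from station import *
s=read_state(); M,ph=cur(s); print(s["t"],s["tcp_pos"],ph,s["contact_force"].round(1),s["moment"].round(2),s["grip_width"]*94)
```

```text
21.15 [0.56450943 0.00275871 0.03555373] 1.508785885331418 [ 0.2 -0.1 -1.5] [-0.02 -0.05  0.03] 17.88728794753006
```

Call:
arm_command([
  {"tx": 0,"ty": 0,"tz": 0.0005,"twist": 0},
  {"tx": 0,"ty": 0,"tz": 0.001,"twist": 0},
  {"tx": 0,"ty": 0,"tz": 0.0015,"twist": 0},
  {"tx": 0,"ty": 0,"tz": 0.002,"twist": 0},
  {"tx": 0,"ty": 0,"tz": 0.002,"twist": 0},
  {"tx": 0,"ty": 0,"tz": 0.002,"twist": 0},
  {"tx": 0,"ty": 0,"tz": 0.002,"twist": 0},
  {"tx": 0,"ty": 0,"tz": 0.002,"twist": 0},
  {"tx": 0,"ty": 0,"tz": 0.002,"twist": 0},
  {"tx": 0,"ty": 0,"tz": 0.002,"twist": 0},
])

```text
t: 21.98
tcp_pos: [0.5644, 0.0027, 0.0335]
orientation: [0.729, 0.685, -0.0, -0.0]
contact_force: [-1.6, 0.1, 1.4]
grip_width: 0.195
```

Run:
```python
from h import *; from station import *
s=read_state(); M,ph=cur(s); print(s["t"],s["tcp_pos"],ph,s["contact_force"].round(1),s["moment"].round(2),s["grip_width"]*94)
```

```text
21.9833 [0.56444887 0.00274189 0.03354546] 1.5087304866814693 [-1.6  0.1  1.4] [-0.1   0.24 -0.03] 18.291317506429802
```

Call:
arm_command([
  {"tx": 0,"ty": 0,"tz": 0,"twist": 0},
  {"tx": 0,"ty": 0,"tz": 0,"twist": 0},
  {"tx": 0,"ty": 0,"tz": 0,"twist": 0},
  {"tx": 0,"ty": 0,"tz": 0,"twist": 0},
  {"tx": 0,"ty": 0,"tz": 0,"twist": 0},
  {"tx": 0,"ty": 0,"tz": -0.006,"twist": 0},
  {"tx": 0,"ty": 0,"tz": -0.015,"twist": 0},
  {"tx": 0,"ty": 0,"tz": -0.03,"twist": 0},
  {"tx": 0,"ty": 0,"tz": -0.05,"twist": 0},
  {"tx": 0,"ty": 0,"tz": -0.07,"twist": 0},
], claw=0.05)

```text
t: 22.82
tcp_pos: [0.5644, 0.0029, 0.105]
orientation: [0.729, 0.685, 0.0, -0.0]
contact_force: [-0.3, 0.2, 0.5]
grip_width: 0.532
```

Run:
```python
from h import *; from station import *
s=read_state(); M,ph=cur(s); print(s["t"],s["tcp_pos"],ph,s["contact_force"].round(1),s["moment"].round(2),s["grip_width"]*94)
for n in ("side","top"):
    im=get_image(n)["color"]; cv2.imwrite(f"pics/{n}12.png",cv2.resize(im[120:300,180:340],None,fx=3.3,fy=3.3,interpolation=cv2.INTER_CUBIC))
```

```text
22.8167 [0.56439696 0.00290537 0.1050395 ] 1.5090301663902412 [-0.3  0.2  0.5] [ 0.02 -0.06  0.04] 50.0340727467474
```

View pics/side12.png

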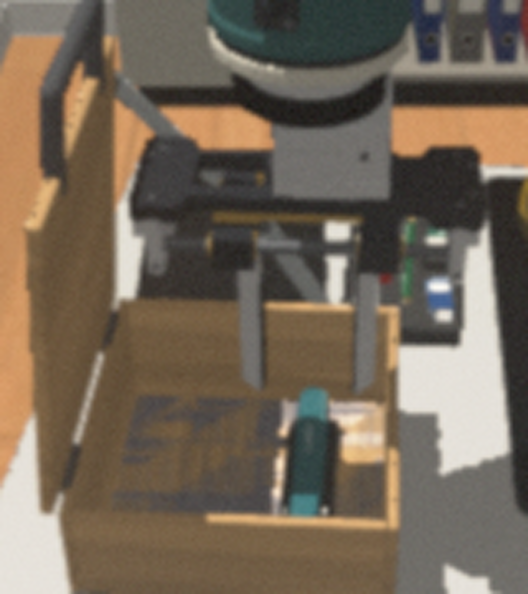

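Run:
```python
from h import *; from station import *
s=read_state()
plan(s,box2w([-.002,-.154,.25+.019]),1.509); plan(s,box2w([-.002,-.154,.135]),1.509)
```

```text
inc [-0.1544  0.0321 -0.1426] twist -0.0001 dist 0.213
inc [-0.1544  0.0315 -0.0086] twist -0.0001 dist 0.158
```

View pics/top12.png

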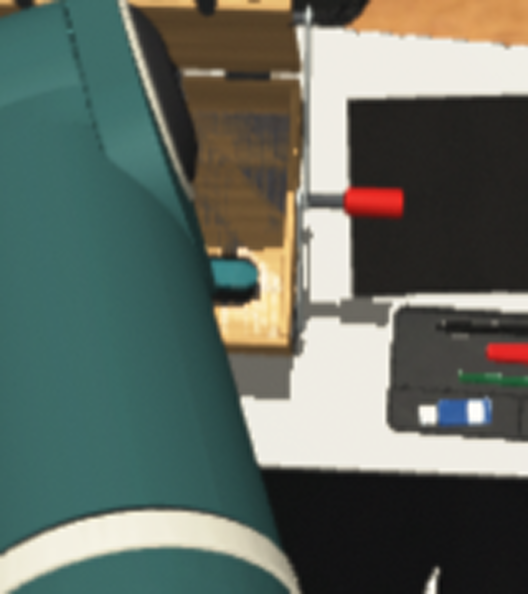

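Call:
arm_command([
  {"tx": 0,"ty": 0,"tz": -0.03,"twist": 0},
  {"tx": 0,"ty": 0,"tz": -0.065,"twist": 0},
  {"tx": 0,"ty": 0,"tz": -0.1,"twist": 0},
  {"tx": 0,"ty": 0,"tz": -0.13,"twist": 0},
  {"tx": -0.01,"ty": 0,"tz": -0.142,"twist": 0},
  {"tx": -0.035,"ty": 0.004,"tz": -0.143,"twist": 0},
  {"tx": -0.07,"ty": 0.012,"tz": -0.143,"twist": 0},
  {"tx": -0.105,"ty": 0.022,"tz": -0.143,"twist": 0},
  {"tx": -0.14,"ty": 0.03,"tz": -0.143,"twist": 0},
  {"tx": -0.1544,"ty": 0.032,"tz": -0.143,"twist": 0},
], claw=0.046)

```text
t: 23.75
tcp_pos: [0.5867, -0.1586, 0.2463]
orientation: [0.73, 0.683, -0.001, 0.0]
contact_force: [-0.7, 0.9, -0.0]
grip_width: 0.494
```

Run:
```python
from h import *; from station import *
s=read_state(); M,ph=cur(s); print(s["t"],s["tcp_pos"],ph,s["contact_force"].round(1)); print(w2box(s["tcp_pos"]))
plan(s,box2w([-.004,-.154,.135]),1.509)
for n in ("side","top"):
    im=get_image(n)["color"]; cv2.imwrite(f"pics/{n}13.png",cv2.resize(im[120:300,180:340],None,fx=3.3,fy=3.3,interpolation=cv2.INTER_CUBIC))
```

```text
23.75 [ 0.5866775  -0.15862902  0.24633401] 1.5042257211427037 [-0.7  0.9 -0. ]
[-0.00303799 -0.15962396  0.24633401]
inc [ 0.0058 -0.0009  0.1303] twist -0.0048 dist 0.13
```

View pics/side13.png

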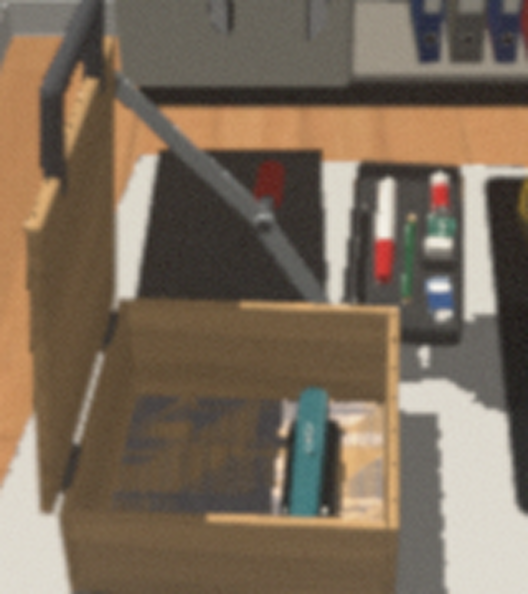

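View pics/top13.png

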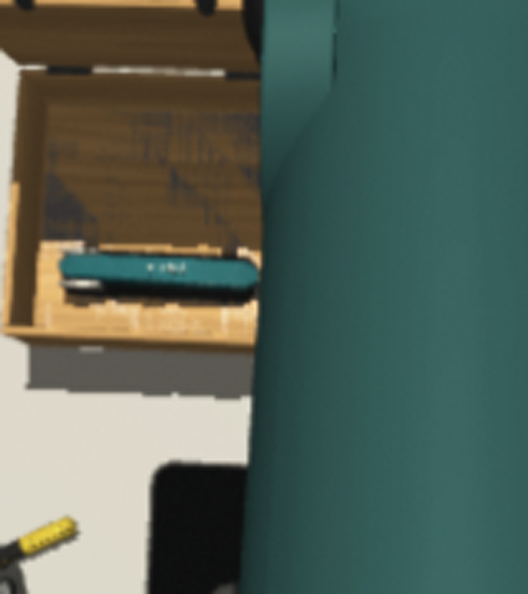

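Call:
arm_command([
  {"tx": 0,"ty": -0.001,"tz": 0.0,"twist": 0},
  {"tx": 0,"ty": -0.001,"tz": 0.015,"twist": 0},
  {"tx": 0,"ty": -0.001,"tz": 0.035,"twist": 0},
  {"tx": 0,"ty": -0.001,"tz": 0.055,"twist": 0},
  {"tx": 0,"ty": -0.001,"tz": 0.075,"twist": 0},
  {"tx": 0,"ty": -0.001,"tz": 0.095,"twist": 0},
  {"tx": 0,"ty": -0.001,"tz": 0.11,"twist": 0},
  {"tx": 0,"ty": -0.001,"tz": 0.123,"twist": 0},
  {"tx": 0,"ty": -0.001,"tz": 0.13,"twist": 0},
  {"tx": 0,"ty": -0.001,"tz": 0.132,"twist": 0},
])

```text
t: 24.68
tcp_pos: [0.5855, -0.1523, 0.1137]
orientation: [0.728, 0.685, -0.0, -0.001]
contact_force: [0.2, -0.7, 0.5]
grip_width: 0.487
```

Run:
```python
from h import *; from station import *
s=read_state(); M,ph=cur(s); print(s["t"],s["tcp_pos"],ph,s["contact_force"].round(1)); print(w2box(s["tcp_pos"]))
a=w2box(onz("top",(198.2,200.3),.051)); b=w2box(onz("top",(258.2,204.2),.051)); print("stapler ends",a,b,(a+b)/2)
for n in ("side",):
    im=get_image(n)["color"]; cv2.imwrite(f"pics/{n}14.png",cv2.resize(im[100:250,180:340],None,fx=4,fy=4,interpolation=cv2.INTER_CUBIC))
```

```text
24.6833 [ 0.58554352 -0.15230752  0.11373341] 1.5098887967126107 [ 0.2 -0.7  0.5]
[-0.00456148 -0.15338486  0.11373341]
stapler ends [-0.03602593  0.06536947  0.051     ] [-0.04009617 -0.07059524  0.051     ] [-0.03806105 -0.00261289  0.051     ]
```

View pics/side14.png

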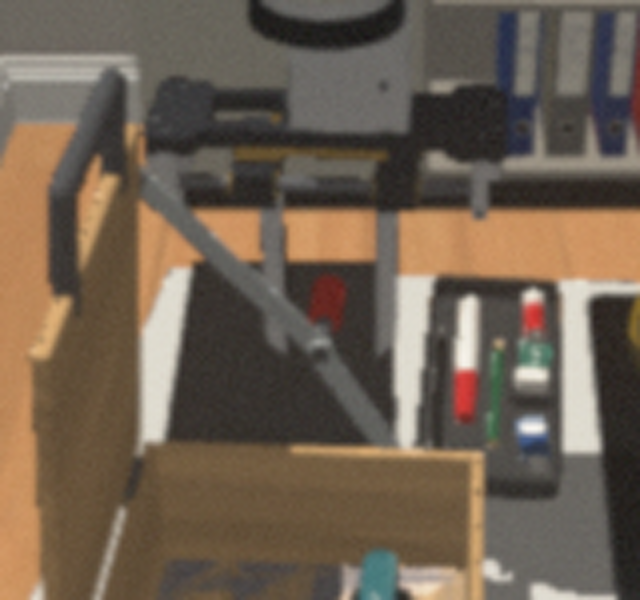

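Call:
arm_command([
  {"tx": 0,"ty": 0.006,"tz": 0,"twist": 0},
  {"tx": 0,"ty": 0.011,"tz": 0,"twist": 0},
  {"tx": 0,"ty": 0.016,"tz": 0.002,"twist": 0},
  {"tx": 0,"ty": 0.021,"tz": 0.005,"twist": 0},
  {"tx": 0,"ty": 0.026,"tz": 0.009,"twist": 0},
  {"tx": 0,"ty": 0.031,"tz": 0.013,"twist": 0},
  {"tx": 0,"ty": 0.036,"tz": 0.017,"twist": 0},
  {"tx": 0,"ty": 0.041,"tz": 0.021,"twist": 0},
  {"tx": 0,"ty": 0.045,"tz": 0.024,"twist": 0},
  {"tx": 0,"ty": 0.047,"tz": 0.025,"twist": 0},
])

```text
t: 25.57
tcp_pos: [0.6322, -0.1561, 0.0881]
orientation: [0.729, 0.685, -0.001, -0.001]
contact_force: [-8.3, -0.0, -6.2]
grip_width: 0.487
```

Run:
```python
from h import *; from station import *
s=read_state(); M,ph=cur(s); print(s["t"],s["tcp_pos"],ph,s["contact_force"].round(1)); print(w2box(s["tcp_pos"]))
for n in ("side",):
    im=get_image(n)["color"]; cv2.imwrite(f"pics/{n}15.png",cv2.resize(im[100:250,180:340],None,fx=4,fy=4,interpolation=cv2.INTER_CUBIC))
```

```text
25.5667 [ 0.63216582 -0.15609696  0.08813671] 1.5087707903004022 [-8.3 -0.  -6.2]
[ 0.04220604 -0.15427828  0.08813671]
```

View pics/side15.png

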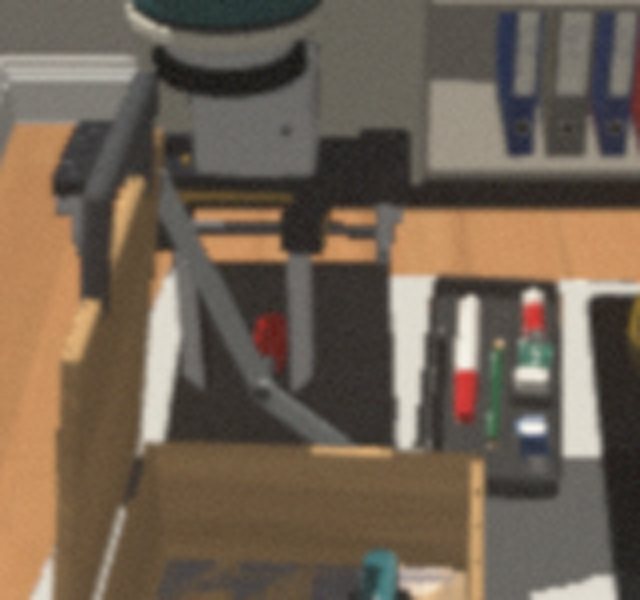

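Call:
arm_command([
  {"tx": 0,"ty": -0.006,"tz": 0,"twist": 0},
  {"tx": 0,"ty": -0.013,"tz": 0,"twist": 0},
  {"tx": 0,"ty": -0.013,"tz": -0.01,"twist": 0},
  {"tx": 0,"ty": -0.013,"tz": -0.035,"twist": 0},
  {"tx": 0,"ty": -0.013,"tz": -0.07,"twist": 0},
  {"tx": -0.005,"ty": -0.013,"tz": -0.11,"twist": 0},
  {"tx": -0.005,"ty": -0.013,"tz": -0.15,"twist": 0},
  {"tx": -0.005,"ty": -0.013,"tz": -0.19,"twist": 0},
  {"tx": -0.005,"ty": -0.013,"tz": -0.23,"twist": 0},
  {"tx": -0.005,"ty": -0.013,"tz": -0.26,"twist": 0},
])

```text
t: 26.45
tcp_pos: [0.6194, -0.1601, 0.3548]
orientation: [0.729, 0.685, 0.001, 0.002]
contact_force: [1.2, -0.7, -0.1]
grip_width: 0.489
```

Run:
```python
from h import *; from station import *
s=read_state(); M,ph=cur(s); print(s["t"],s["tcp_pos"],ph,s["contact_force"].round(1)); print(w2box(s["tcp_pos"]))
for n in ("side","top"):
    im=get_image(n)["color"]; cv2.imwrite(f"pics/{n}16.png",cv2.resize(im[90:240,160:320],None,fx=4,fy=4,interpolation=cv2.INTER_CUBIC))
for th in (1.36,1.40,1.44,1.48):
    a=th+.0223
    for y in (-.05,0,.05):
        p=box2w([.09-.224*np.cos(a),y,.09+.224*np.sin(a)]); print(th,y,((proj("side",p)-[160,90])*4).round(0),((proj("top",p)-[160,90])*4).round(0))
```

```text
26.45 [ 0.6194181  -0.16014584  0.35479774] 1.508958300122056 [ 1.2 -0.7 -0.1]
[ 0.02973369 -0.15910925  0.35479774]
1.36 -0.05 [[259. 127.]] [[318. 168.]]
1.36 0 [[240. 180.]] [[201. 165.]]
1.36 0.05 [[219. 241.]] [[ 85. 162.]]
1.4 -0.05 [[238. 123.]] [[318. 147.]]
1.4 0 [[218. 176.]] [[202. 144.]]
1.4 0.05 [[195. 237.]] [[ 86. 141.]]
1.44 -0.05 [[217. 120.]] [[319. 126.]]
1.44 0 [[195. 173.]] [[202. 123.]]
1.44 0.05 [[171. 234.]] [[ 87. 121.]]
1.48 -0.05 [[195. 117.]] [[320. 105.]]
1.48 0 [[172. 170.]] [[203. 102.]]
1.48 0.05 [[146. 231.]] [[ 88. 100.]]
```

View pics/side16.png

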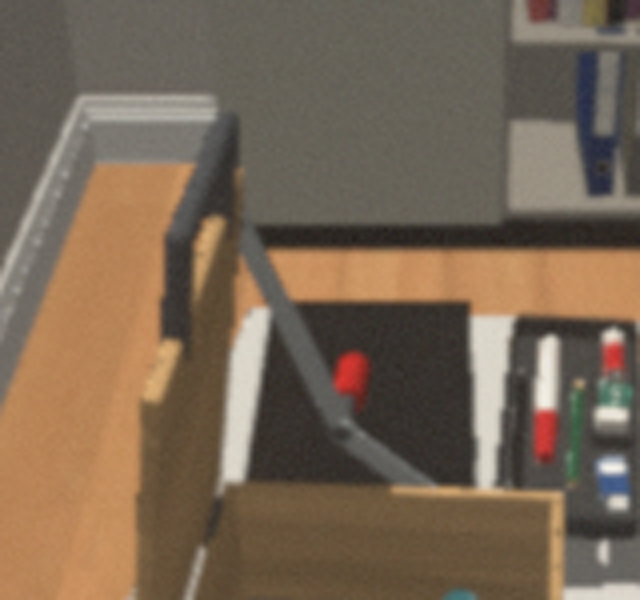

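View pics/top16.png

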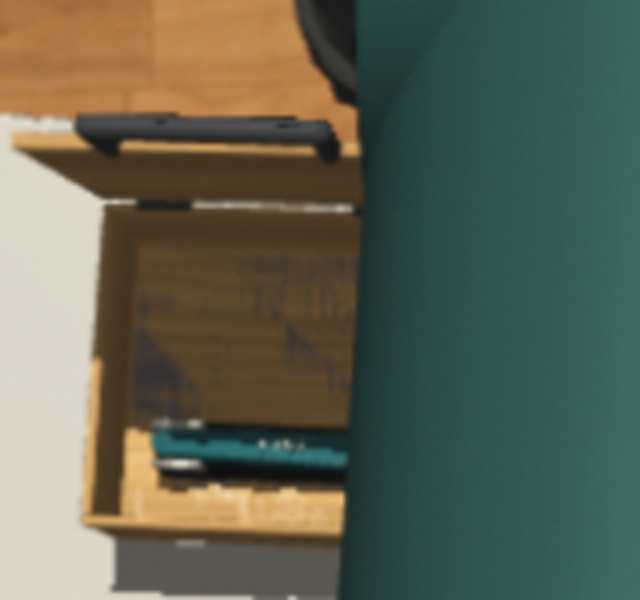

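Run:
```python
from h import *; from station import *
s=read_state()
plan(s,box2w([.0625,-.001,.365+.019]),1.509); plan(s,box2w([.0625,-.001,.313]),1.509)
```

```text
inc [ 0.158   0.0315 -0.0084] twist -0.0001 dist 0.161
inc [0.1582 0.0309 0.0626] twist -0.0001 dist 0.173
```

Call:
arm_command([
  {"tx": 0,"ty": 0.002,"tz": -0.012,"twist": 0},
  {"tx": 0.02,"ty": 0.006,"tz": -0.014,"twist": 0},
  {"tx": 0.05,"ty": 0.012,"tz": -0.014,"twist": 0},
  {"tx": 0.085,"ty": 0.018,"tz": -0.014,"twist": 0},
  {"tx": 0.12,"ty": 0.024,"tz": -0.014,"twist": 0},
  {"tx": 0.145,"ty": 0.029,"tz": -0.014,"twist": 0},
  {"tx": 0.157,"ty": 0.031,"tz": -0.012,"twist": 0},
  {"tx": 0.157,"ty": 0.031,"tz": -0.01,"twist": 0},
  {"tx": 0.157,"ty": 0.031,"tz": -0.008,"twist": 0},
  {"tx": 0.157,"ty": 0.031,"tz": -0.008,"twist": 0},
])

```text
t: 27.38
tcp_pos: [0.6599, -0.0074, 0.3572]
orientation: [0.729, 0.684, -0.0, 0.0]
contact_force: [0.7, -0.8, 0.1]
grip_width: 0.49
```

Run:
```python
from h import *; from station import *
s=read_state(); M,ph=cur(s); print(s["t"],s["tcp_pos"],ph,s["contact_force"].round(1)); print(w2box(s["tcp_pos"]))
plan(s,box2w([.0625,-.001,.313]),1.509)
for n in ("side",):
    im=get_image(n)["color"]; cv2.imwrite(f"pics/{n}17.png",cv2.resize(im[40:190,160:320],None,fx=4,fy=4,interpolation=cv2.INTER_CUBIC))
```

```text
27.3833 [ 0.65985562 -0.00736647  0.35724377] 1.5071159360049484 [ 0.7 -0.8  0.1]
[ 0.06062726 -0.0041179   0.35724377]
inc [0.0032 0.0019 0.0632] twist -0.0019 dist 0.063
```

View pics/side17.png

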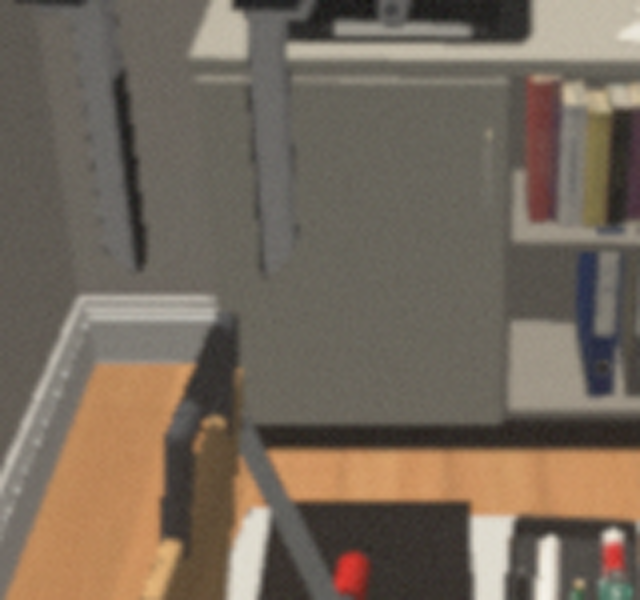

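Call:
arm_command([
  {"tx": 0,"ty": 0.001,"tz": 0.01,"twist": 0},
  {"tx": 0,"ty": 0.001,"tz": 0.022,"twist": 0},
  {"tx": 0,"ty": 0.001,"tz": 0.034,"twist": 0},
  {"tx": 0,"ty": 0.001,"tz": 0.046,"twist": 0},
  {"tx": 0,"ty": 0.001,"tz": 0.055,"twist": 0},
  {"tx": 0,"ty": 0.001,"tz": 0.06,"twist": 0},
  {"tx": 0,"ty": 0.001,"tz": 0.063,"twist": 0},
  {"tx": 0,"ty": 0.001,"tz": 0.063,"twist": 0},
  {"tx": 0,"ty": 0.001,"tz": 0.063,"twist": 0},
  {"tx": 0,"ty": 0.001,"tz": 0.063,"twist": 0},
])

```text
t: 28.27
tcp_pos: [0.6614, -0.0056, 0.2951]
orientation: [0.729, 0.685, 0.0, 0.0]
contact_force: [0.2, 0.2, -0.1]
grip_width: 0.493
```

Call:
arm_command([
  {"tx": 0,"ty": 0,"tz": 0,"twist": 0},
  {"tx": 0,"ty": 0,"tz": 0,"twist": 0},
  {"tx": 0,"ty": 0,"tz": 0,"twist": 0},
  {"tx": 0,"ty": 0,"tz": 0,"twist": 0},
  {"tx": 0,"ty": 0,"tz": 0,"twist": 0},
  {"tx": 0,"ty": 0,"tz": 0,"twist": 0},
  {"tx": 0,"ty": 0,"tz": 0,"twist": 0},
  {"tx": 0,"ty": 0,"tz": 0,"twist": 0},
  {"tx": 0,"ty": 0,"tz": 0,"twist": 0},
  {"tx": 0,"ty": 0,"tz": 0,"twist": 0},
], claw=0.0, newtons=15)

```text
t: 29.1
tcp_pos: [0.6612, -0.0057, 0.2946]
orientation: [0.729, 0.685, 0.0, -0.0]
contact_force: [0.3, -1.0, -0.5]
grip_width: 0.122
```

Run:
```python
from h import *; from station import *
s=read_state(); M,ph=cur(s); print(s["t"],s["tcp_pos"],ph,s["contact_force"].round(1),s["grip_width"]*94)
g=s["tcp_pos"]+[0,0,.019]; b=w2box(g); b0=np.hypot(b[2]-.09,.09-b[0]); th=np.arctan2(b[2]-.09,.09-b[0])-.022; print(b,b0,th)
for i,t in enumerate(np.r_[th-np.linspace(0,1,21)**1*th]):
    a=t+.0223; p=np.array([.0915-.224*np.cos(a),.09+.224*np.sin(a)])
    if i==0: p0=p
    print(i,round(t,3),"ty %.4f tz %.4f"%(p[0]-p0[0],-(p[1]-p0[1])))
```

```text
29.1 [ 0.66118514 -0.00567167  0.29455575] 1.5087344868734691 [ 0.3 -1.  -0.5] 11.486347436025685
[ 0.06184921 -0.00234398  0.31355575] 0.2253211908509129 1.423532741465192
0 1.424 ty 0.0000 tz -0.0000
1 1.352 ty -0.0157 tz 0.0025
2 1.281 ty -0.0312 tz 0.0062
3 1.21 ty -0.0465 tz 0.0110
4 1.139 ty -0.0613 tz 0.0168
5 1.068 ty -0.0757 tz 0.0237
6 0.996 ty -0.0895 tz 0.0315
7 0.925 ty -0.1028 tz 0.0404
8 0.854 ty -0.1154 tz 0.0501
9 0.783 ty -0.1273 tz 0.0607
10 0.712 ty -0.1384 tz 0.0722
11 0.641 ty -0.1486 tz 0.0844
12 0.569 ty -0.1580 tz 0.0973
13 0.498 ty -0.1664 tz 0.1108
14 0.427 ty -0.1738 tz 0.1250
15 0.356 ty -0.1803 tz 0.1395
16 0.285 ty -0.1856 tz 0.1546
17 0.214 ty -0.1899 tz 0.1699
18 0.142 ty -0.1931 tz 0.1855
19 0.071 ty -0.1951 tz 0.2013
20 0.0 ty -0.1960 tz 0.2173
```

Call:
arm_command([
  {"tx": 0,"ty": -0.008,"tz": 0.001,"twist": 0},
  {"tx": 0,"ty": -0.0235,"tz": 0.0043,"twist": 0},
  {"tx": 0,"ty": -0.039,"tz": 0.0085,"twist": 0},
  {"tx": 0,"ty": -0.054,"tz": 0.0138,"twist": 0},
  {"tx": 0,"ty": -0.0685,"tz": 0.0201,"twist": 0},
  {"tx": 0,"ty": -0.0826,"tz": 0.0275,"twist": 0},
  {"tx": 0,"ty": -0.0962,"tz": 0.0359,"twist": 0},
  {"tx": 0,"ty": -0.1091,"tz": 0.0452,"twist": 0},
  {"tx": 0,"ty": -0.1154,"tz": 0.0501,"twist": 0},
  {"tx": 0,"ty": -0.1154,"tz": 0.0501,"twist": 0},
])

```text
t: 29.93
tcp_pos: [0.5443, 0.0019, 0.2438]
orientation: [0.729, 0.685, -0.001, -0.001]
contact_force: [-2.3, 5.0, -0.1]
grip_width: 0.124
```

Run:
```python
from h import *; from station import *
s=read_state(); M,ph=cur(s); print(s["t"],s["tcp_pos"],ph,s["contact_force"].round(1),s["grip_width"]*94)
g=s["tcp_pos"]+[0,0,.019]; b=w2box(g); b0=np.hypot(b[2]-.09,.09-b[0]); th=np.arctan2(b[2]-.09,.09-b[0])-.022; print(b,b0,th)
for n in ("side",):
    im=get_image(n)["color"]; cv2.imwrite(f"pics/{n}18.png",cv2.resize(im[90:290,160:340],None,fx=3,fy=3,interpolation=cv2.INTER_CUBIC))
```

```text
29.9333 [0.54434355 0.00191859 0.24377018] 1.5093196094841852 [-2.3  5.  -0.1] 11.66701238623187
[-0.05523818 -0.00200785  0.26277018] 0.22570703098342165 0.8497591758450044
```

View pics/side18.png

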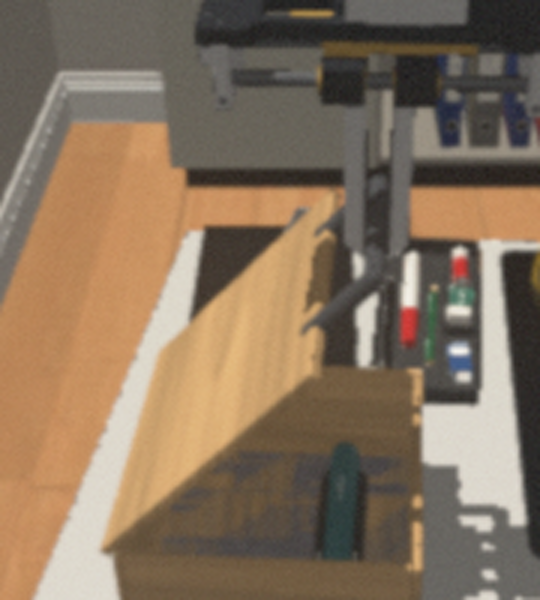

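Call:
arm_command([
  {"tx": 0,"ty": -0.004,"tz": 0.0035,"twist": 0},
  {"tx": 0,"ty": -0.0119,"tz": 0.0106,"twist": 0},
  {"tx": 0,"ty": -0.0187,"tz": 0.0175,"twist": 0},
  {"tx": 0,"ty": -0.0251,"tz": 0.0245,"twist": 0},
  {"tx": 0,"ty": -0.0315,"tz": 0.032,"twist": 0},
  {"tx": 0,"ty": -0.037,"tz": 0.0394,"twist": 0},
  {"tx": 0,"ty": -0.0426,"tz": 0.0472,"twist": 0},
  {"tx": 0,"ty": -0.0476,"tz": 0.0553,"twist": 0},
  {"tx": 0,"ty": -0.051,"tz": 0.0607,"twist": 0},
  {"tx": 0,"ty": -0.051,"tz": 0.0607,"twist": 0},
])

```text
t: 30.82
tcp_pos: [0.4946, 0.0049, 0.1824]
orientation: [0.729, 0.685, 0.0, -0.0]
contact_force: [5.4, 4.9, -5.1]
grip_width: 0.121
```

Run:
```python
from h import *; from station import *
s=read_state(); M,ph=cur(s); print(s["t"],s["tcp_pos"],ph,s["contact_force"].round(1),s["grip_width"]*94)
g=s["tcp_pos"]+[0,0,.019]; b=w2box(g); b0=np.hypot(b[2]-.09,.09-b[0]); th=np.arctan2(b[2]-.09,.09-b[0])-.022; print(b,b0,th)
```

```text
30.8167 [0.49457934 0.00490349 0.18244927] 1.5090991217450251 [ 5.4  4.9 -5.1] 11.362853294854817
[-0.10509172 -0.00211208  0.20144927] 0.22468137184290196 0.49702358928757395
```

Call:
arm_command([
  {"tx": 0,"ty": -0.0015,"tz": 0.005,"twist": 0},
  {"tx": 0,"ty": -0.005,"tz": 0.0125,"twist": 0},
  {"tx": 0,"ty": -0.0085,"tz": 0.02,"twist": 0},
  {"tx": 0,"ty": -0.012,"tz": 0.0275,"twist": 0},
  {"tx": 0,"ty": -0.0145,"tz": 0.0355,"twist": 0},
  {"tx": 0,"ty": -0.017,"tz": 0.0438,"twist": 0},
  {"tx": 0,"ty": -0.0195,"tz": 0.0515,"twist": 0},
  {"tx": 0,"ty": -0.0215,"tz": 0.0591,"twist": 0},
  {"tx": 0,"ty": -0.0232,"tz": 0.066,"twist": 0},
  {"tx": 0,"ty": -0.024,"tz": 0.07,"twist": 0},
])

```text
t: 31.65
tcp_pos: [0.4709, 0.0061, 0.1129]
orientation: [0.729, 0.685, -0.0, -0.0]
contact_force: [1.3, 2.9, -0.9]
grip_width: 0.12
```

Run:
```python
from h import *; from station import *
s=read_state(); M,ph=cur(s); print(s["t"],s["tcp_pos"],ph,s["contact_force"].round(1),s["grip_width"]*94)
g=s["tcp_pos"]+[0,0,.019]; b=w2box(g); b0=np.hypot(b[2]-.09,.09-b[0]); th=np.arctan2(b[2]-.09,.09-b[0])-.022; print(b,b0,th)
```

```text
31.65 [0.47089441 0.00605756 0.11286001] 1.508759764443367 [ 1.3  2.9 -0.9] 11.289224838170263
[-0.12880264 -0.00242775  0.13186001] 0.2227708624899814 0.16702987521184157
```

Call:
arm_command([
  {"tx": 0,"ty": -0.0003,"tz": 0.003,"twist": 0},
  {"tx": 0,"ty": -0.0008,"tz": 0.007,"twist": 0},
  {"tx": 0,"ty": -0.0012,"tz": 0.011,"twist": 0},
  {"tx": 0,"ty": -0.0016,"tz": 0.015,"twist": 0},
  {"tx": 0,"ty": -0.002,"tz": 0.019,"twist": 0},
  {"tx": 0,"ty": -0.0024,"tz": 0.023,"twist": 0},
  {"tx": 0,"ty": -0.0027,"tz": 0.026,"twist": 0},
  {"tx": 0,"ty": -0.003,"tz": 0.029,"twist": 0},
  {"tx": 0,"ty": -0.003,"tz": 0.031,"twist": 0},
  {"tx": 0,"ty": -0.003,"tz": 0.032,"twist": 0},
])

```text
t: 32.48
tcp_pos: [0.4679, 0.0063, 0.0814]
orientation: [0.729, 0.685, -0.0, -0.0]
contact_force: [-5.1, 2.2, -0.5]
grip_width: 0.124
```

Call:
arm_command([
  {"tx": 0,"ty": 0,"tz": 0.001,"twist": 0},
  {"tx": 0,"ty": 0,"tz": 0.002,"twist": 0},
  {"tx": 0,"ty": 0,"tz": 0.003,"twist": 0},
  {"tx": 0,"ty": 0,"tz": 0.004,"twist": 0},
  {"tx": 0,"ty": 0,"tz": 0.004,"twist": 0},
  {"tx": 0,"ty": 0,"tz": 0.004,"twist": 0},
  {"tx": 0,"ty": 0,"tz": 0.004,"twist": 0},
  {"tx": 0,"ty": 0,"tz": 0.004,"twist": 0},
  {"tx": 0,"ty": 0,"tz": 0.004,"twist": 0},
  {"tx": 0,"ty": 0,"tz": 0.004,"twist": 0},
])

```text
t: 33.32
tcp_pos: [0.4679, 0.0062, 0.0782]
orientation: [0.729, 0.685, -0.0, 0.0]
contact_force: [-11.2, 1.7, 14.9]
grip_width: 0.124
```

Run:
```python
from h import *; from station import *
s=read_state(); M,ph=cur(s); print(s["t"],s["tcp_pos"],ph,s["contact_force"].round(1),s["grip_width"]*94)
g=s["tcp_pos"]+[0,0,.019]; b=w2box(g); b0=np.hypot(b[2]-.09,.09-b[0]); th=np.arctan2(b[2]-.09,.09-b[0])-.022; print(b,b0,th)
for n in ("side","top"):
    im=get_image(n)["color"]; cv2.imwrite(f"pics/{n}19.png",cv2.resize(im[90:290,160:340],None,fx=3,fy=3,interpolation=cv2.INTER_CUBIC))
```

```text
33.3167 [0.46787071 0.00619709 0.07821832] 1.508693706558637 [-11.2   1.7  14.9] 11.682335350839248
[-0.13182918 -0.00247584  0.09721832] 0.2219465907105027 0.010528496494471046
```

View pics/side19.png

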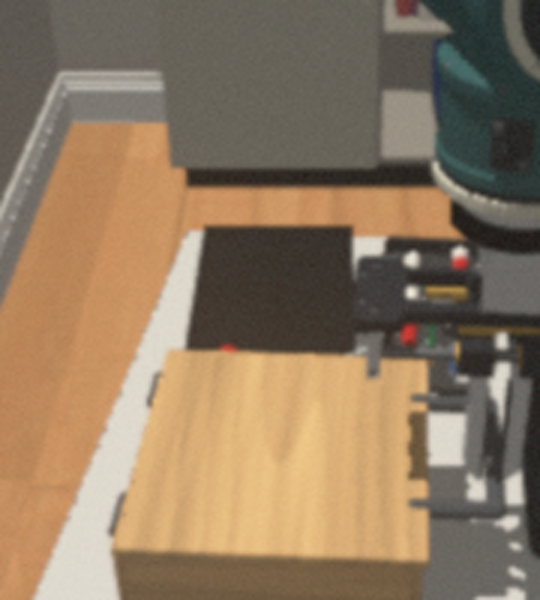

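Call:
arm_command([
  {"tx": 0,"ty": 0,"tz": 0,"twist": 0},
  {"tx": 0,"ty": 0,"tz": 0,"twist": 0},
  {"tx": 0,"ty": 0,"tz": 0,"twist": 0},
  {"tx": 0,"ty": 0,"tz": 0,"twist": 0},
  {"tx": 0,"ty": 0,"tz": 0,"twist": 0},
  {"tx": 0,"ty": 0,"tz": 0,"twist": 0},
  {"tx": 0,"ty": 0,"tz": -0.006,"twist": 0},
  {"tx": 0,"ty": 0,"tz": -0.015,"twist": 0},
  {"tx": 0,"ty": 0,"tz": -0.025,"twist": 0},
  {"tx": 0,"ty": 0,"tz": -0.035,"twist": 0},
], claw=0.036)

```text
t: 34.25
tcp_pos: [0.4683, 0.0064, 0.1141]
orientation: [0.729, 0.685, 0.0, 0.0]
contact_force: [0.3, -0.4, -0.2]
grip_width: 0.384
```

Call:
arm_command([
  {"tx": 0,"ty": 0,"tz": -0.015,"twist": 0},
  {"tx": 0,"ty": 0,"tz": -0.035,"twist": 0},
  {"tx": 0,"ty": 0,"tz": -0.06,"twist": 0},
  {"tx": 0,"ty": 0,"tz": -0.09,"twist": 0},
  {"tx": -0.02,"ty": 0,"tz": -0.12,"twist": 0},
  {"tx": -0.05,"ty": 0,"tz": -0.14,"twist": 0},
  {"tx": -0.08,"ty": 0,"tz": -0.14,"twist": 0},
  {"tx": -0.11,"ty": 0,"tz": -0.14,"twist": 0},
  {"tx": -0.14,"ty": 0,"tz": -0.14,"twist": 0},
  {"tx": -0.16,"ty": 0,"tz": -0.14,"twist": 0},
])

```text
t: 35.08
tcp_pos: [0.4577, -0.156, 0.254]
orientation: [0.729, 0.684, 0.0, 0.001]
contact_force: [0.3, -0.1, -0.5]
grip_width: 0.386
```

Call:
arm_command([
  {"tx": -0.03,"ty": 0,"tz": 0,"twist": 0},
  {"tx": -0.06,"ty": 0,"tz": 0,"twist": 0},
  {"tx": -0.09,"ty": 0,"tz": 0,"twist": 0},
  {"tx": -0.11,"ty": 0,"tz": 0,"twist": 0},
  {"tx": -0.12,"ty": 0,"tz": 0,"twist": 0},
  {"tx": -0.12,"ty": 0,"tz": 0,"twist": 0},
  {"tx": -0.12,"ty": 0,"tz": 0,"twist": 0},
  {"tx": -0.12,"ty": 0,"tz": 0,"twist": 0},
  {"tx": -0.12,"ty": 0,"tz": 0,"twist": 0},
  {"tx": -0.12,"ty": 0,"tz": 0,"twist": 0},
])

```text
t: 35.92
tcp_pos: [0.4511, -0.2721, 0.253]
orientation: [0.728, 0.685, 0.0, 0.0]
contact_force: [-0.2, 0.2, -0.0]
grip_width: 0.385
```

Run:
```python
from h import *; from station import *
s=read_state(); print(s["t"],s["tcp_pos"],s["contact_force"].round(1),s["grip_width"]*94)
for n in ("side","top"):
    im=get_image(n)["color"]; cv2.imwrite(f"pics/{n}20.png",cv2.resize(im[120:290,160:370],None,fx=3,fy=3,interpolation=cv2.INTER_CUBIC)); cv2.imwrite(f"pics/{n}20f.png",im)
    a=cv2.imread(f"pics/{n}0.png"); d=cv2.absdiff(a,im).max(2); cv2.imwrite(f"pics/{n}20d.png",d)
```

```text
35.9167 [ 0.45109363 -0.27206373  0.25295465] [-0.2  0.2 -0. ] 36.15219178555555
```

View pics/side20.png

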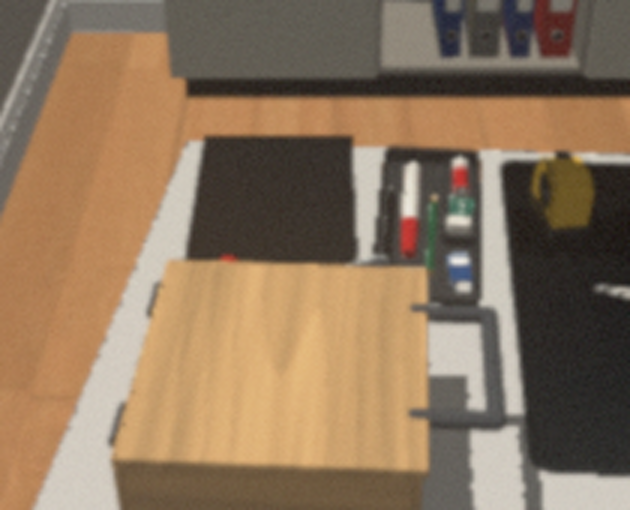

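View pics/top20f.png

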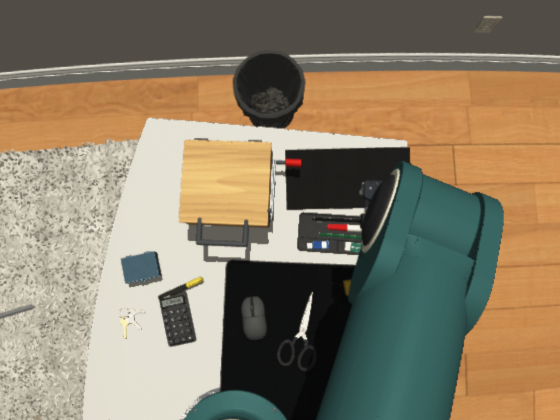

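View pics/top20d.png

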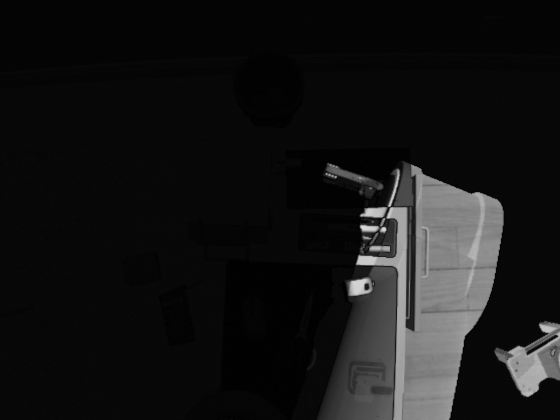

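Run:
```python
from station import *
import cv2
for n,(r,c) in {"top":(slice(135,262),slice(170,310)),"side":(slice(195,310),slice(190,330))}.items():
    d=cv2.imread(f"pics/{n}20d.png",0)[r,c]; print(n,d.max(),d.mean())
print(job_done())
```

```text
top 9 6.491619797525309
side 84 3.2388198757763975
the job is handed in; nothing more can be done
None
```

The stapler is in the box with the lid fully shut, and the job was handed in at about 36 s; no verdict is reported, so the result below rests on my own checks.

**What I did**
1. Gripped the handle and raised the lid to about 1.47 rad.
2. Pulled the red knob forward onto its stop, with about 30 N of push-back, then moved the fingers clear. The knob then lay within about a millimetre of its listed locked position.
3. Stood the stapler on the box floor, its middle about 38 mm in front of and 3 mm to the right of the box centre, and let go.
4. Pushed the knob back to about box x = +28 mm, clearly breaking the knee.
5. Lowered the lid by the handle at under about 1 rad/s, and under 0.5 rad/s near the end, until it pressed on the rim with about 15 N. Then I let go and withdrew.

**What the last checks showed**
- **Lid and stay:** in the top picture the box, handle and knob match the opening picture, with a largest difference of 9 grey levels out of 255.
- **Side picture:** its difference reached 84 grey levels at some pixels, with a mean of 3. I did not trace that before handing in. By eye the lid sits where it started.
- **Stapler:** it was upright when last seen, before the lid closed. It can't be seen now.
- **Tape measure:** I never touched it, and by eye it is in its place in the side picture. The arm hid most of it in the final top picture.
- **Robot:** it was clear of everything, with a force reading near zero.

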